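Pry the wire retaining ring out of a lamp head

ROBOT

A 6-joint arm with a two-finger parallel gripper is mounted at the origin on the work surface. World frame = base frame: x ahead of the robot, y to its left, z up, the work surface at z = 0. Lengths are in m, angles in rad, forces in N, time in s.
With the tool pointing down it reaches from about 0.3 to 0.775 m from the base axis. Payload 14.6 kg.
Tool frame: the origin (TCP) lies at the very end of the fingers, on their centre line; the grasp point (between the pads) lies 19 mm behind it; z points along the fingers, y is the line along which they close (so a half turn about z gives the same grasp; the last joint's range is limited). The gripper opens to 85 mm and grips with 20 to 120 N. Pads are 22 mm wide; open, the fingers measure 114 mm over their backs; the gripper's body (76 mm by 85 mm) begins 54 mm behind the grasp point. The pads swing forward as they close: fully open they stand 13 mm farther back than shut.
Start: joints at [-1.208, 0.3, 1.521, -0, 1.321, -0.067], TCP at [0.229, -0.5, 0.2] pointing down, gripper open.
Joint ranges: [-3.03, 3.03], [-0.79, 2.21], [0.23, 2.52], [-1.04, 4.18], [0, 3.07], [-2.55, 2.55]. Speed limits (rad/s): [2.22, 2.22, 2.57, 3.14, 3.14, 3.14].

INTERFACE

Orientations are given as a 3x3 rotation matrix whose columns are the frame's x, y, z axes.
In Python, from workcell import bot gives the robot as it stands. The module is installed in compiled form; this text tells all that it offers.
- The arm moves only by the tool servo_tool, never from a script. Its argument "moves" is a list of rows, each an object of numbers: "jaw": the opening, from 0 (shut) to 1 (fully open); "dx", "dy", "dz": the shift along the world's x, y, z in mm; "roll": the turn about the world's z in degrees. In form: [{"jaw": .., "dx": .., "dy": .., "dz": .., "roll": ..}, ...]. A call has 1 to 12 rows; each row shifts and turns the commanded pose from where the row before left it; what a row does not reach is not made up. A row lasts 1/12 s, in which the tool goes at most 41.7 mm and 7.16 degrees, less where a joint would pass 70% of its speed; a pose out of reach is approached as far as the arm can. A call is refused whole if a number of a shift passes 41.7 or a number of a turn 7.16, either way. A call with a gripper value outside its range is refused whole. The fingers move at their own pace and stop on an object; "force" is the grip in N (left out, the last holds). Time passes only in rows, so rows that do not move let the fingers close. It gives the time, the measured TCP pose, the force, the opening and the grip force at its end, in the units of the state.
- bot.state(): the state, without advancing time (a new reading comes with each control period).
- bot.get_image(name): name is "side" or "top"; returns the picture (384x512x3 uint8, red, green, blue); there is no depth.
- bot.camera_info(name): a dict with "fovy" (degrees; the focal length in pixels is half the picture's height over the tangent of half this angle, whatever the lens; pixels are square), "cx", "cy" (the principal point, pixels), "eye" and "rotation" of the camera in the world. Camera axes: x right, y down, z forward; pixel columns grow to the right and rows downward; lengths in m; the calibration is good to about 2 mm. A picture is of the moment at which its call begins. camera_info takes no time and is no camera call.
- bot.sign_off(): hands the job in; it is judged then, once.
Trained networks look in the newest picture that a camera, given by its name, has taken for a name from the list of things; names that differ only in an ending like _2 or _b are one class to them, and where a whole thing is asked for, a point or a joint stands for the part that bears it (a point fixed in the world has none). Each returns a list of dicts, best first, with "p" (0 to 1); they miss things now and then, are a little off and sometimes report something else, mostly with a low value. They report only what shows in the picture. A call takes as long as a camera call.
- bot.regions_of(query, camera): "region" (384x512 bool, what is visible of it).
- bot.pinpoint(query, camera): "point" ([x, y, z] in m, in the coordinates of the camera as it stood for that picture, good to about 4 mm: a listed point, or the origin of a listed thing).
The state is a dict: "time_s": time; "joint_positions": joint angles; "qd": joint speeds; "effort": joint torques, N m; "position": TCP position; "eef_rot": TCP orientation; "force": force on the tool from outside, world axes, zero at the start; "wrist_torque": the same for the moment, N m; "grip_width": finger opening in m; "gripper_force": force on a finger pad.
Only numpy, scipy, OpenCV 4.12 (cv2) and the standard library are available. Lean on these libraries where they do the work, as an engineer would, in place of code of your own. Each camera call takes 0.05 s, during which the arm holds its last target. There are 200 camera calls.

TASK

Service the LED lamp head: with the red-handled pick, and not with the fingers, hook its toe under the beaded end of the wire retaining ring and lever that end up out of its groove, gently, without digging into the housing or pressing on the lens. Put the pick back upright in its stand, then take the ring by its raised bead and lay it flat in the steel tray, right way up, not dropping it. Leave the other things on the bench where they are.

Things in the scene. Friction and masses are not known exactly. Their poses are not given: they have to be found in the camera images.
- lamp: LED lamp head fixed on a blue 110 mm square plate, shimmed up by 0 to 10 mm: a finned aluminium round, 102 mm across. Origin on its axis near bench level, z up; its own x, y are used below, angles from +x towards +y. On top is a bore, 81 mm inside, floor 31.5 mm and rim 45.5 mm above the origin; inside it at 35 mm a ledge carries the ring. The rim is open (a notch) from 169 to 222 degrees.
- lamp_top (a point): point on the lamp's axis, 35 mm above the origin, at the height of the ledge under the ring; axes as the lamp's
- lip_near (a point): rounded brass lip, 8 mm thick, over the ring beside the bead, at 134 to 169 degrees, reaching in to radius 37.5 mm. This point: its middle, on top, 46.7 mm above the origin. It is sprung and yields outwards: lifted by the toe with 7 to 13 N, the end clicks past it after 7 to 9 mm and stays resting on it, the ring tilted about the far lip. Then lower the toe a little and draw it out.
- lip_far (a point): a fixed lip of the same shape opposite, -25 to 25 degrees, top 47.4 mm above the origin, over the ring's back. This point is its middle, on its top
- notch (a point): in the open notch, on its flat floor 31.5 mm above the lamp's origin, 3.5 mm below the ring's underside; x -34.5, y -15.5 mm from the lamp's axis, axes the lamp's. From here the toe slides in +y under the ring's beaded end. At 222 degrees a brass stop, 41.5 mm high, backs the ring's plain end. The housing is soft: touch it with the pick by a few newtons only, and push the ring with less than 14 N.
- lens: fragile glass lens in the middle of the bore, 57 mm across, top 35.5 mm above the origin; origin as the lamp's
- ring: split retaining ring of greased 5 mm steel wire, 80 mm outside, 70 mm inside, 40 g. Origin at its centre, on its underside; z up. Seated it lies level on the ledge, its axes along the lamp's within a degree. Beaded end near 180 degrees, plain end at 232 degrees, a gap over the notch between. Bead on top when right way up.
- ring_center (a point): centre of the ring at half the wire's thickness, axes as the ring's. The beaded end, square cut and 5 mm square, runs straight past the bead along the ring's -y at x -37.5 mm; it was cut by hand, so its face lies anywhere from y -3 to y -13 mm. This is not reported: feel for the face with the pick's shank, pushing lightly; the toe is then well under the end
- ring_bead (a point): centre of the copper bead on the ring's end: a cylinder 9 mm thick, 8 mm long, lying along the ring's y, at x -32.5, y 2 mm and 8 mm above the wire's middle. Seated, its centre is level with the rim (45.5 mm above the lamp's origin). Raised on the lip it is 53 to 56 mm above it and is pinched from above across its thickness (ring's x); drawn slowly straight up 40 mm or more, the ring comes free.
- pick: hook pick, 60 g, 94 mm tall, upright in its stand. Origin on its axis at the underside of the toe; z up along it, y the way the toe points. Toe 5 mm wide, 3 mm thick, reaching 8.5 mm from the axis; shank 5 mm square on the axis; collar disc 32 mm across at 50 to 54 mm; above it a red handle.
- pick_grip (a point): point near the middle of the pick's red handle, 16 mm square, sides along the pick's x and y, 76 mm above the toe's underside (the handle spans 54 to 94 mm); axes as the pick's. Best gripped across y, firmly.
- stand_slot (a point): top of the pick's stand, a fixed wooden block 70 mm square and 62 mm high; this point is where the pick's axis stands. A through slot 12 mm wide (x) goes from y -6 to y 16 mm. The pick stands in it with its toe to the stand's +y and its collar flat on the block: toe underside 12 mm, pick_grip 88 mm above the bench.
- tray_in (a point): open steel tray, 150 mm square, 16 mm high, walls 3 mm, fixed; this point is the centre of its inner floor, 3 mm above the bench
- tray: the tray; origin at its centre at bench level
- screwdriver: screwdriver lying on the bench, to be left alone
- spray: spray can at the back, 54 mm across, 150 mm tall, to be left alone
- jar: small amber jar at the back, 52 mm across, 60 mm tall, to be left alone
- spool: solder spool on its flange, 56 mm across, 36 mm tall, to be left alone
- spare_ring: plain closed brass ring, 60 mm across, 6 mm high, to be left alone
- meter: yellow multimeter at the back, 160 by 85 by 36 mm, to be left alone
- knob_part: black knob, 34 mm across, 18 mm high, to be left alone

How it is judged:
By the outcome, as a careful person would: the job done as asked, in the order asked, and still so for the second after the job is handed in, with the robot touching nothing.
It also fails if it takes over 72 s, if anything falls off the work surface, if the arm or the gripper's body presses on something with over 40 N, if the wrist force passes 120 N, or if a joint passes its speed limit or range.

## Working session

There is one attempt and no reset: what is moved stays moved. The work goes in short steps, Python scripts to look and compute and a tool call to move; the robot and the scene stay as the last step left them, time stands still between calls to the robot, and variables do not carry over. Pictures are saved under pics/ and viewed, at most 10 in all, crops included, and the job is handed in when it is done.

Besides the shell and the picture viewer there is one more tool, called after "Call:" by a JSON object that holds its "name" and its "arguments". servo_tool: Moves the arm, as the interface text tells. Its arguments: {"type":"object","properties":{"moves":{"type":"array","items":{"type":"object","properties":{"jaw":{"type":"number"},"dx":{"type":"number"},"dy":{"type":"number"},"dz":{"type":"number"},"roll":{"type":"number"}}}},"force":{"type":"number"}},"required":["moves"]}

```bash
mkdir -p pics
cat > h.py <<'E'
import numpy as np, cv2
from workcell import bot
def info(c):
    i=bot.camera_info(c); f=192/np.tan(np.radians(i['fovy'])/2); return i,f
def w(c,p):
    i,f=info(c); return np.array(i['eye'])+np.array(i['rotation'])@np.array(p)
def proj(c,P):
    i,f=info(c); q=np.array(i['rotation']).T@(np.array(P)-np.array(i['eye'])); return np.array([i['cx']+f*q[0]/q[2], i['cy']+f*q[1]/q[2]])
def onplane(c,u,v,z):
    i,f=info(c); d=np.array(i['rotation'])@np.array([(u-i['cx'])/f,(v-i['cy'])/f,1]); e=np.array(i['eye']); return e+d*(z-e[2])/d[2]
def pp(q,c,n=2):
    for r in bot.pinpoint(q,c)[:n]: print(q,c,round(r['p'],2),np.round(w(c,r['point'])*1000,1))
def save(c,name,box=None,s=1):
    im=bot.get_image(c)
    if box: im=im[box[1]:box[3],box[0]:box[2]]
    im=cv2.resize(im,None,fx=s,fy=s,interpolation=cv2.INTER_CUBIC)
    cv2.imwrite('pics/'+name,im[:,:,::-1])
E
python3 - <<'E'
from h import *
for c in('top','side'):
    print(c,bot.camera_info(c)); save(c,c+'0.png',s=1.5)
    for q in 'lamp lamp_top lip_near lip_far notch lens ring_center ring_bead pick pick_grip stand_slot tray_in'.split(): pp(q,c)
    if c=='top':
        for q in 'screwdriver spray jar spool spare_ring meter knob_part'.split(): pp(q,c,1)
s=bot.state();print(s['time_s'],s['eef_rot'],s['force'])
E
```

```text
top {'fovy': 44.867875012799416, 'cx': 259.510482983143, 'cy': 191.25827767708702, 'eye': array([0.42788341, 0.02726225, 1.35876544]), 'rotation': array([[-0.01073523, -0.99160657,  0.1288455 ],
       [-0.99975959,  0.01310738,  0.01757697],
       [-0.01911826, -0.12862584, -0.99150889]])}
lamp top 0.98 [522.9  42.1   3.7]
lamp_top top 0.87 [525.9  44.4  39.6]
lamp_top top 0.64 [523.3  43.5   1.7]
lip_near top 0.71 [483.8  53.6  59.2]
lip_far top 0.97 [561.6  54.2  53.5]
notch top 0.96 [492.1  16.5  38.3]
lens top 0.6 [520.4  46.6   6.7]
ring_center top 0.67 [525.6  46.   43.2]
ring_center top 0.29 [490.9  17.8  37.3]
ring_bead top 0.5 [491.3  37.2  50.2]
ring_bead top 0.23 [482.9  51.5  58.3]
pick top 0.45 [ 460.4 -294.6   13.8]
pick_grip top 0.69 [ 467.2 -294.1   88.7]
pick_grip top 0.54 [ 6.800e+02 -2.392e+02 -6.000e-01]
stand_slot top 0.61 [ 465.4 -290.2   62.7]
tray_in top 0.6 [448.5 258.1   1.5]
tray_in top 0.52 [524.6  42.3  43.4]
screwdriver top 0.9 [ 6.409e+02  4.289e+02 -5.000e-01]
spray top 0.97 [747.1 218.9  -1.1]
jar top 0.62 [ 775.  -121.4   -1.2]
spool top 0.81 [682.
[... 632 characters left out ...]
e 0.57 [564.5  55.6  52.3]
notch side 0.85 [494.2  21.3  35.1]
lens side 0.5 [520.   42.1   1.6]
ring_center side 0.68 [449.6 263.    0.8]
ring_center side 0.62 [518.3  47.9  45.4]
ring_bead side 0.42 [489.8  43.3  52.7]
pick side 0.71 [ 769.  -119.4    1. ]
pick side 0.65 [ 462.  -288.7    8.9]
pick_grip side 0.68 [ 465.1 -294.3   88.9]
stand_slot side 0.77 [ 462.  -292.7   59.8]
stand_slot side 0.56 [523.4  44.5   5.6]
tray_in side 0.55 [446.3 263.1   3.6]
tray_in side 0.25 [ 459.9 -295.3   58. ]
1.65 [[ 9.09046126e-01  4.16695501e-01 -5.52839175e-06]
 [ 4.16695501e-01 -9.09046126e-01  1.26710664e-05]
 [ 2.54413251e-07 -1.38222398e-05 -1.00000000e+00]] [-0.18714653 -0.12481236 -0.35114917]
```

View images.

View pics/top0.png

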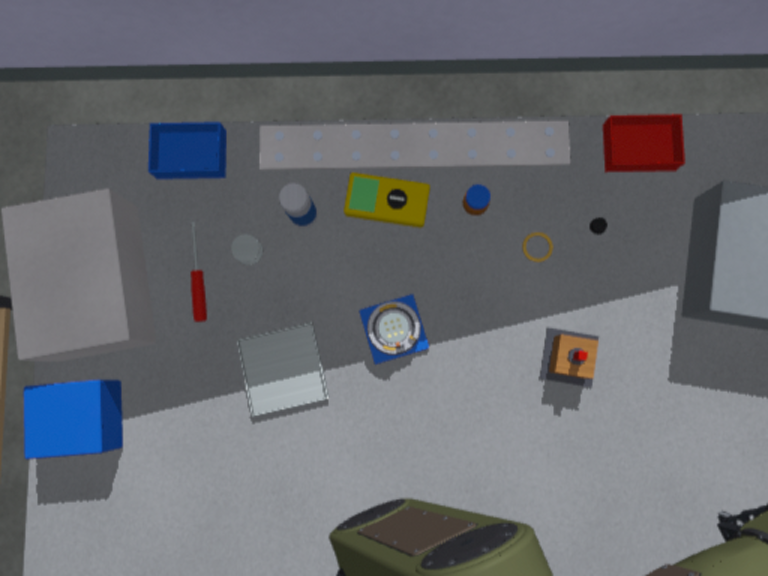

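View pics/side0.png

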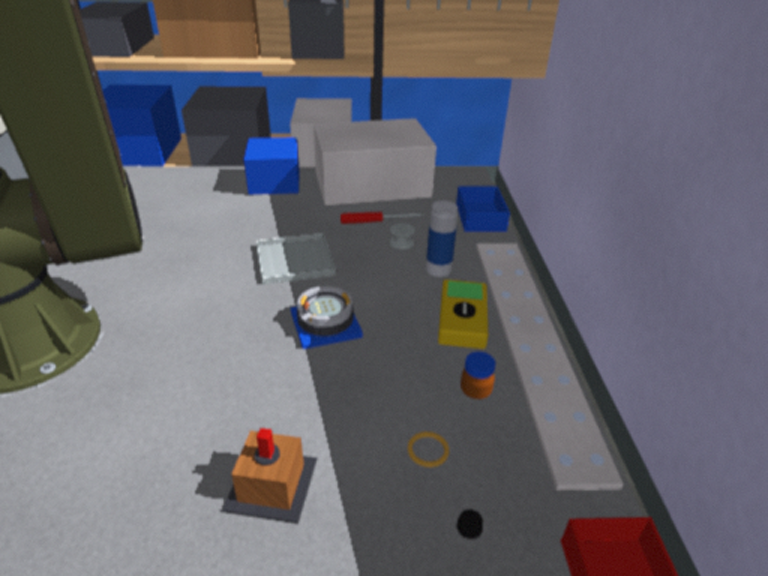

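Run:
```python
from h import *
a=bot.get_image('top');b=bot.get_image('side')
r=lambda im,x0,y0,wd,ht,s:cv2.resize(im[y0:y0+ht,x0:x0+wd],(wd*s,ht*s),interpolation=cv2.INTER_CUBIC)
out=np.vstack([np.hstack([r(a,355,205,56,56,5),r(a,230,185,64,56,5)[:,:320]]),np.hstack([r(b,140,275,70,70,4),r(b,185,182,64,56,5)[:,:320]])])
cv2.imwrite('pics/c1.png',out[:,:,::-1])
# plate & block edges
def edges(im,c,q,mask,z):
    cs,_=cv2.findContours(mask.astype('uint8'),cv2.RETR_EXTERNAL,cv2.CHAIN_APPROX_NONE)
    k=max(cs,key=cv2.contourArea)[:,0]
    P=np.array([onplane(c,u,v,z)[:2] for u,v in k])*1000
    print(q,c,cv2.minAreaRect(P.astype('float32')))
A=a.astype(int)
m=(A[:,:,2]>A[:,:,0]+60)&(A[:,:,2]>80); m2=np.zeros_like(m); m2[180:250,225:295]=m[180:250,225:295]
edges(a,'top','plate',m2,.012)
m=(A[:,:,0]>A[:,:,2]+50)&(A[:,:,0]>100)&(A[:,:,1]>60); m2=np.zeros_like(m); m2[210:260,350:415]=m[210:260,350:415]
edges(a,'top','block',m2,.062)
t=[x for x in bot.regions_of('tray','top')][0]; print(t['p']); edges(a,'top','tray',t['region'],.010)
```

```text
plate top ((493.0115966796875, 35.11469650268555), (51.10726547241211, 110.61476135253906), 13.66185474395752)
block top ((463.53973388671875, -292.3663330078125), (70.77218627929688, 70.46369934082031), 79.34506225585938)
0.76
tray top ((447.0235900878906, 260.7642517089844), (152.4329071044922, 154.2534637451172), 12.69155502319336)
```

View pics/c1.png

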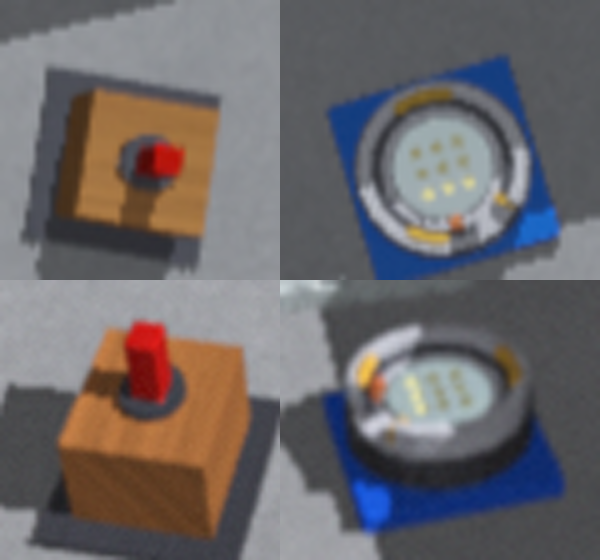

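Run:
```python
from h import *
import itertools
def T(x,y): return (355+x/5,205+y/5) if x<280 else (230+(x-280)/5,185+y/5)
def ang(p,q,z):
    a=onplane('top',*T(*p),z);b=onplane('top',*T(*q),z);d=b-a;return np.degrees(np.arctan2(d[1],d[0])),np.linalg.norm(d)*1e3
for p,q in [((95,88),(220,97)),((220,97),(203,236)),((203,236),(75,218)),((75,218),(95,88))]: print('block',ang(p,q,.062))
for p,q in [((330,108),(508,55)),((508,55),(558,240)),((558,240),(375,280)),((375,280),(330,108))]: print('plate',ang(p,q,.01))
print('collar',onplane('top',*T(148,163),.066)*1e3,'handle',onplane('top',*T(160,160),.094)*1e3)
print('block c',np.mean([onplane('top',*T(*p),.062) for p in [(95,88),(220,97),(203,236),(75,218)]],0)*1e3)
for n,p,z in [('lipfar',(423,100),.051),('lipnear',(428,235),.05),('bead',(457,222),.05),('stop',(503,200),.045),('lens',(442,165),.04)]: print(n,onplane('top',*T(*p),z)*1e3)
# side
S=lambda x,y:(140+x/4,275+(y-280)/4)
print('side collar',onplane('side',*S(151,392),.066)*1e3)
S2=lambda x,y:(185+(x-280)/5,182+(y-280)/5)
for n,p,z in [('lipfar',(508,366),.051),('lipnear',(368,370),.05),('bead',(378,388),.05),('lens',(440,388),.04)]: print(n,onplane('side',*S2(*p),z)*1e3)
```

```text
block (np.float64(-94.827213437384), np.float64(68.98513024273134))
block (np.float64(170.28693844717742), np.float64(77.34626388877967))
block (np.float64(81.36484081060887), np.float64(70.48931757437578))
block (np.float64(-11.084166143375308), np.float64(72.81762562688728))
plate (np.float64(-74.05725300377944), np.float64(108.35601185510785))
plate (np.float64(-165.84572422130026), np.float64(111.36734780716988))
plate (np.float64(101.62647436630135), np.float64(108.17194750629335))
plate (np.float64(14.28558057056439), np.float64(103.21503502231872))
collar [ 462.64547879 -292.94358321   66.        ] handle [ 463.42844661 -292.51516087   94.        ]
block c [ 464.67554078 -294.14629955   62.        ]
lipfar [558.70999108  53.43885714  51.        ]
lipnear [482.66076264  51.45011952  50.        ]
bead [489.75125847  35.08460145  50.        ]
stop [502.06883518   9.01228003  45.        ]
lens [522.60772437  43.25967889  40.        ]
side collar [ 464.28316931 -295.20422617   66.        ]
lipfar [560.37455309  53.1446696   51.        ]
lipnear [485.32913452  51.51174097  50.        ]
bead [491.76673605  35.66272628  50.        ]
lens [523.65377513  48.32894998  40.        ]
```

Call:
{"name": "servo_tool", "arguments": {"moves": [{"jaw": 1,"dx": 29.3,"dy": 25.9,"roll": -4.2},{"dx": 29.3,"dy": 25.9,"roll": -4.2},{"dx": 29.3,"dy": 25.9,"roll": -4.2},{"dx": 29.3,"dy": 25.9,"roll": -4.2},{"dx": 29.3,"dy": 25.9,"roll": -4.1},{"dx": 29.3,"dy": 25.9,"roll": -4.1},{"dx": 29.3,"dy": 25.9,"roll": -4.1},{"dx": 29.3,"dy": 25.9,"roll": -4.1},{"jaw": 0.6},{"jaw": 0.6}], "force": 60}}

```text
validation failed for argument at $.mo...
```

Call:
{"name": "servo_tool", "arguments": {"moves": [{"jaw": 1,"dx": 29.3,"dy": 25.9,"dz": 0,"roll": -4.2},{"jaw": 1,"dx": 29.3,"dy": 25.9,"dz": 0,"roll": -4.2},{"jaw": 1,"dx": 29.3,"dy": 25.9,"dz": 0,"roll": -4.2},{"jaw": 1,"dx": 29.3,"dy": 25.9,"dz": 0,"roll": -4.2},{"jaw": 1,"dx": 29.3,"dy": 25.9,"dz": 0,"roll": -4.1},{"jaw": 1,"dx": 29.3,"dy": 25.9,"dz": 0,"roll": -4.1},{"jaw": 1,"dx": 29.3,"dy": 25.9,"dz": 0,"roll": -4.1},{"jaw": 1,"dx": 29.3,"dy": 25.9,"dz": 0,"roll": -4.1},{"jaw": 0.6,"dx": 0,"dy": 0,"dz": 0,"roll": 0},{"jaw": 0.6,"dx": 0,"dy": 0,"dz": 0,"roll": 0}], "force": 60}}

```text
time_s: 2.63
position: [0.4646, -0.2915, 0.1997]
eef_rot: [[0.989, -0.146, -0.0], [-0.146, -0.989, 0.0], [-0.0, -0.0, -1.0]]
force: [0.0, -1.0, -0.4]
grip_width: 0.0637
gripper_force: 0.0
```

Call:
{"name": "servo_tool", "arguments": {"moves": [{"jaw": 0.6,"dx": -1,"dy": -1.5,"dz": -40,"roll": 0},{"jaw": 0.6,"dx": 0,"dy": 0,"dz": -40,"roll": 0},{"jaw": 0.6,"dx": 0,"dy": 0,"dz": -30,"roll": 0},{"jaw": 0.6,"dx": 0,"dy": 0,"dz": -20,"roll": 0},{"jaw": 0.6,"dx": 0,"dy": 0,"dz": 0,"roll": 0},{"jaw": 0.3,"dx": 0,"dy": 0,"dz": 0,"roll": 0},{"jaw": 0.3,"dx": 0,"dy": 0,"dz": 0,"roll": 0},{"jaw": 0.3,"dx": 0,"dy": 0,"dz": 0,"roll": 0}], "force": 40}}

```text
time_s: 3.3
position: [0.4631, -0.2951, 0.0717]
eef_rot: [[0.989, -0.149, 0.002], [-0.149, -0.989, -0.002], [0.002, 0.001, -1.0]]
force: [0.3, -0.9, -1.0]
grip_width: 0.0255
gripper_force: 0.0
```

Run:
```python
from h import *
save('side','s1.png',(130,240,230,340),6)
s=bot.state();print(s['position'],s['grip_width'],s['force'],s['joint_positions'])
```

```text
[ 0.46307014 -0.29497935  0.07159821] 0.02578148739922336 [-0.3731579   0.22292273  0.79750229] [-6.33890181e-01  4.35902997e-01  1.65513198e+00 -1.95831211e-05
  1.04785675e+00  1.08667631e+00]
```

View pics/s1.png

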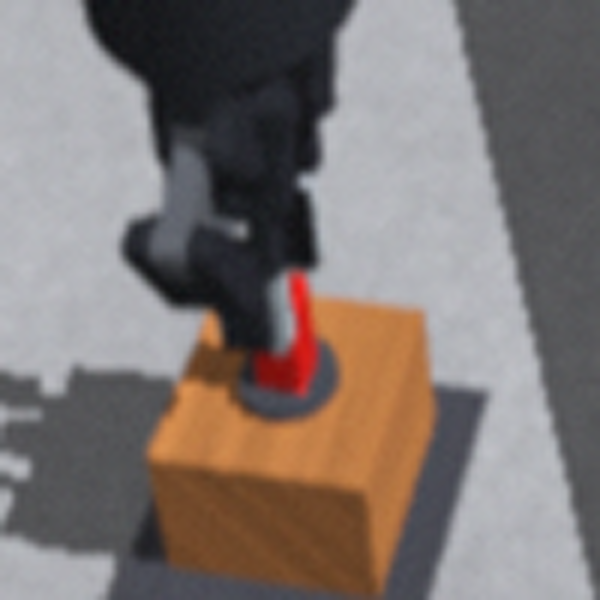

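Run:
```python
from h import *
f=lambda P:(proj('side',np.array(P)/1e3)-[130,240])*6
t=np.array([463.1,-295]);y=np.array([.148,.989]);x=np.array([.989,-.148])
for d in (13,-13):
  for e in(11,-11): print('pad',d,e,f([*(t+d*y+e*x),72]))
for e,g in((8,-8),(-8,-8),(8,8)): print('handle bottom',e,g,f([*(np.array([463.5,-293.5])+e*x+g*y),66]))
pp('pick_grip','side');
for e in (16,-16): print('collar',f([*(np.array([463.5,-293.5])+e*x),66]), f([*(np.array([463.5,-293.5])+e*y),66]))
```

```text
pad 13 11 [325.59214524 336.20878692]
pad 13 -11 [258.78205048 328.92280591]
pad -13 11 [303.88618442 403.23741343]
pad -13 -11 [235.15067956 395.55408987]
handle bottom 8 -8 [302.46890673 397.06053835]
handle bottom -8 -8 [253.08008138 391.55148259]
handle bottom 8 8 [315.83316675 355.97885425]
pick_grip side 0.69 [ 465.1 -291.9   89.5]
pick_grip side 0.36 [447.6 261.5   0.9]
collar [333.76169372 379.05335385] [298.25401913 333.35401535]
collar [235.84163512 368.21349318] [270.6667129  415.36085694]
```

Call:
{"name": "servo_tool", "arguments": {"moves": [{"jaw": 0.3,"dx": 1.5,"dy": 2,"dz": 0,"roll": 0},{"jaw": 0.3,"dx": 0,"dy": 0,"dz": 0,"roll": 0},{"jaw": 0.1,"dx": 0,"dy": 0,"dz": 0,"roll": 0},{"jaw": 0.1,"dx": 0,"dy": 0,"dz": 0,"roll": 0},{"jaw": 0.0,"dx": 0,"dy": 0,"dz": 0,"roll": 0},{"jaw": 0.0,"dx": 0,"dy": 0,"dz": 0,"roll": 0},{"jaw": 0.0,"dx": 0,"dy": 0,"dz": 0,"roll": 0}], "force": 80}}

```text
time_s: 3.98
position: [0.4644, -0.2925, 0.0704]
eef_rot: [[0.989, -0.149, 0.001], [-0.149, -0.989, -0.001], [0.001, 0.0, -1.0]]
force: [-0.4, 0.3, 5.3]
grip_width: 0.0125
gripper_force: 78.3
```

Call:
{"name": "servo_tool", "arguments": {"moves": [{"jaw": 0.0,"dx": 0,"dy": 0,"dz": 2,"roll": 0},{"jaw": 0.0,"dx": 0,"dy": 0,"dz": 10,"roll": 0},{"jaw": 0.0,"dx": 0,"dy": 0,"dz": 20,"roll": 0},{"jaw": 0.0,"dx": 0,"dy": 0,"dz": 30,"roll": 0},{"jaw": 0.0,"dx": 0,"dy": 0,"dz": 38,"roll": 0},{"jaw": 0.0,"dx": 0,"dy": 0,"dz": 10,"roll": 0},{"jaw": 0.0,"dx": 0,"dy": 0,"dz": 0,"roll": 0}], "force": 80}}

```text
time_s: 4.57
position: [0.4651, -0.293, 0.1837]
eef_rot: [[0.989, -0.149, 0.005], [-0.149, -0.989, -0.003], [0.005, 0.003, -1.0]]
force: [-0.6, -0.4, -0.3]
grip_width: 0.0119
gripper_force: 78.3
```

Run:
```python
from h import *
save('side','s2.png',(130,200,230,300),6)
s=bot.state();print(s['position'],s['grip_width'],s['force'],s['gripper_force'])
for q in ('pick','pick_grip','stand_slot'): pp(q,'side')
bot.get_image('top');pp('pick','top')
```

```text
[ 0.4643895  -0.29247091  0.18125072] 0.011924398778595463 [-0.55739942 -0.66059254 -0.94049168] 78.332569636259
pick side 0.67 [ 469.2 -289.7  127.1]
pick_grip side 0.83 [ 467.5 -292.1  204. ]
stand_slot side 0.94 [ 463.2 -293.1   59. ]
stand_slot side 0.71 [776.5  54.6   1.5]
pick top 0.56 [ 7.741e+02 -1.204e+02 -1.000e-01]
```

View pics/s2.png

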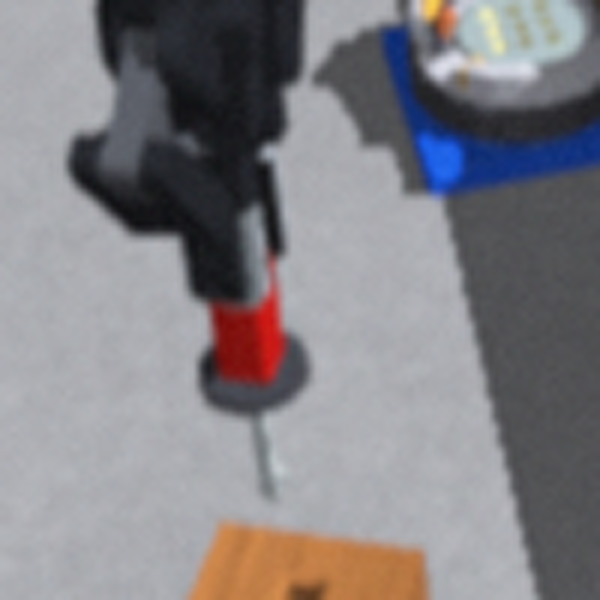

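Call:
{"name": "servo_tool", "arguments": {"moves": [{"jaw": 0.0,"dx": 2.9,"dy": 20,"dz": 0,"roll": 2.3},{"jaw": 0.0,"dx": 2.9,"dy": 32,"dz": 0,"roll": 2.3},{"jaw": 0.0,"dx": 2.9,"dy": 36,"dz": 0,"roll": 2.3},{"jaw": 0.0,"dx": 2.9,"dy": 36,"dz": -8,"roll": 2.3},{"jaw": 0.0,"dx": 2.9,"dy": 36,"dz": -8,"roll": 2.3},{"jaw": 0.0,"dx": 2.9,"dy": 36,"dz": -8,"roll": 2.3},{"jaw": 0.0,"dx": 2.9,"dy": 36,"dz": -8,"roll": 2.3},{"jaw": 0.0,"dx": 2.9,"dy": 32,"dz": -6,"roll": 2.3},{"jaw": 0.0,"dx": 2.9,"dy": 26,"dz": -3,"roll": 2.3},{"jaw": 0.0,"dx": 2.9,"dy": 15.7,"dz": 0,"roll": 2.3},{"jaw": 0.0,"dx": 0,"dy": 0,"dz": 0,"roll": 0},{"jaw": 0.0,"dx": 0,"dy": 0,"dz": 0,"roll": 0}], "force": 110}}

```text
time_s: 5.87
position: [0.4928, 0.0138, 0.1383]
eef_rot: [[0.968, 0.25, -0.001], [0.25, -0.968, -0.0], [-0.001, -0.0, -1.0]]
force: [-0.6, -0.6, -1.0]
grip_width: 0.0104
gripper_force: 108.1
```

Run:
```python
from h import *
b=bot.get_image('side');
for q in ('pick','pick_grip','notch','lamp_top','ring_bead','stand_slot','lip_far','lip_near'): pp(q,'side',1)
a=bot.get_image('top')
pp('stand_slot','top',1)
r=lambda im,x0,y0,wd,ht,s:cv2.resize(im[y0:y0+ht,x0:x0+wd],(wd*s,ht*s),interpolation=cv2.INTER_CUBIC)
out=np.hstack([r(b,180,130,70,100,6),np.vstack([r(a,355,205,56,50,6),r(a,235,180,56,50,6)])])
cv2.imwrite('pics/c2.png',out[:,:,::-1])
s=bot.state();print(s['time_s'],s['position'],s['grip_width'],s['force'],s['eef_rot'],s['joint_positions'])
P=s['position']-np.array([0,0,.0584]); print('pred toe origin px', (proj('side',P)-[180,130])*6)
```

```text
pick side 0.55 [495.5  12.7  77.9]
pick_grip side 0.56 [494.9  12.7 156.4]
notch side 0.8 [495.1  22.1  39. ]
lamp_top side 0.84 [521.3  42.8  38.5]
ring_bead side 0.66 [520.4  45.4  44.1]
stand_slot side 0.71 [ 462.3 -294.7   61.7]
lip_far side 0.76 [564.4  54.7  52.9]
lip_near side 0.66 [478.6  54.1  55.2]
stand_slot top 0.64 [ 464.8 -293.8   65.1]
6.4167 [0.49306092 0.01324633 0.13889519] 0.010207110988131382 [ 0.00908146  0.15272765 -0.95325623] [[ 9.68569446e-01  2.48743299e-01  1.84917590e-05]
 [ 2.48743299e-01 -9.68569446e-01  1.19637779e-05]
 [ 2.08864623e-05 -6.98804857e-06 -1.00000000e+00]] [-4.74198281e-02  2.36104526e-01  1.75142356e+00  1.40274976e-05
  1.15404666e+00  1.27198826e+00]
pred toe origin px [143.03362826 417.089741  ]
```

View pics/c2.png

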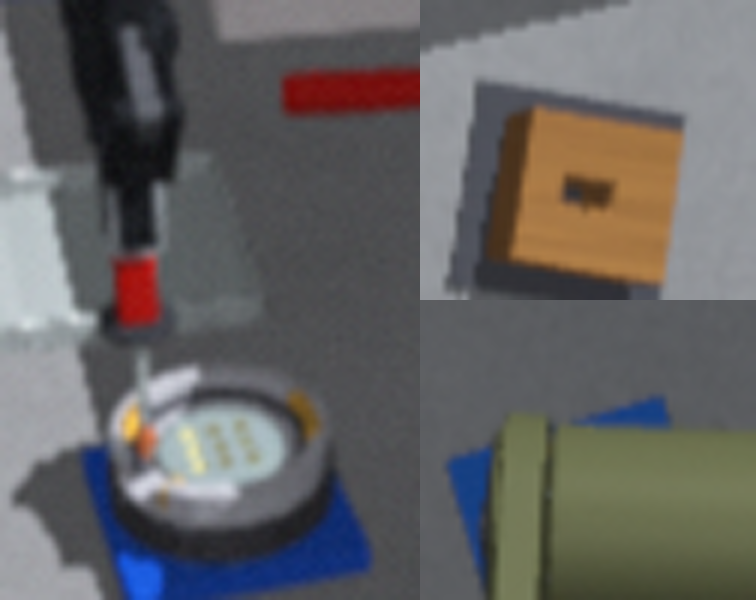

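Run:
```python
from h import *
for x,y in((562,183),(562,205),(614,182),(612,203),(588,190)): print(onplane('top',355+(x-420)/6,205+y/6,.062)*1e3)
m=bot.regions_of('pick','side'); 
for r in m[:2]:
    v,u=np.where(r['region']); print(r['p'],len(v)); 
    if len(v): 
        for row in range(max(v.max()-9,v.min()),v.max()+1): print(row,u[v==row].min(),u[v==row].max())
b=bot.get_image('side'); print(b[186:206,196:212].sum(2))
P=bot.state()['position'];
for n,o in(('toe org',(0,0,0)),('tip+',(-2.1,8.2,0)),('tip-',(2.1,-8.2,0)),('up20',(0,0,20))): print(n,proj('side',P+np.array([o[0],o[1],o[2]-58.4])/1e3))
```

```text
[ 468.71452259 -277.87387245   62.        ]
[ 458.63190916 -277.43464394   62.        ]
[ 468.90159098 -301.73263431   62.        ]
[ 459.28992203 -300.37491854   62.        ]
[ 465.3690361  -289.65118664   62.        ]
0.67 134
181 199 208
182 198 209
183 198 209
184 198 209
185 199 209
186 199 208
187 200 207
188 202 205
189 203 204
190 203 203
[[274 225 169 161 156 163 183 194 204 209 218 222 229 242 244 234]
 [262 243 219 188 183 189 209 226 228 223 224 233 240 233 238 235]
 [235 238 230 232 225 231 256 305 288 239 233 235 244 237 240 233]
 [224 232 230 237 228 244 278 367 361 268 233 235 235 232 240 237]
 [231 233 233 229 236 239 293 417 397 272 226 231 244 253 270 303]
 [230 229 238 232 239 231 297 435 410 278 259 298 339 386 438 482]
 [234 237 232 234 228 242 316 454 449 360 389 474 509 540 573 589]
 [233 235 229 237 228 238 321 454 500 506 551 605 611 605 599 566]
 [229 233 235 237 235 268 363 445 502 591 619 616 606 574 545 481]
 [224 227 227 234 287 385 459 451 496 578 608 590 567 497 444 355]
 [227 231 232 266 377 504 524 456 478 548 562 519 459 384 346 270]
 [232 224 250 343 494 547 525 442 447 492 469 392 361 371 381 304]
 [251 233 296 452 557 526 500 439 430 392 362 387 456 484 459 403]
 [281 238 362 526 538 515 510 447 445 432 432 506 571 564 507 474]
 [298 248 407 558 513 513 508 424 448 498 547 577 567 575 567 553]
 [317 281 427 554 528 525 480 367 422 509 572 561 529 568 592 588]
 [356 293 406 500 495 481 393 325 385 469 519 521 538 563 614 623]
 [350 278 344 408 413 366 270 285 352 411 469 528 544 559 592 616]
 [234 220 298 369 361 288 208 270 346 403 474 536 547 552 571 608]
 [167 200 257 332 339 296 228 267 339 405 463 541 554 548 567 609]]
toe org [203.8546408  199.48211541]
tip+ [203.26016024 197.56398176]
tip- [204.45730729 201.42666157]
up20 [203.40432211 193.15587303]
```

Call:
{"name": "servo_tool", "arguments": {"moves": [{"jaw": 0.0,"dx": 0,"dy": -0.7,"dz": -10,"roll": 0.3},{"jaw": 0.0,"dx": 0,"dy": 0,"dz": -12,"roll": 0.2},{"jaw": 0.0,"dx": 0,"dy": 0,"dz": -5,"roll": 0},{"jaw": 0.0,"dx": 0,"dy": 0,"dz": 0,"roll": 0},{"jaw": 0.0,"dx": 0,"dy": 0,"dz": 0,"roll": 0},{"jaw": 0.0,"dx": 0,"dy": 0,"dz": 0,"roll": 0}], "force": 110}}

```text
time_s: 7.02
position: [0.4933, 0.0127, 0.1122]
eef_rot: [[0.966, 0.258, 0.0], [0.258, -0.966, -0.0], [0.0, 0.0, -1.0]]
force: [-0.1, 0.8, -0.6]
grip_width: 0.0104
gripper_force: 108.1
```

Run:
```python
from h import *
cx,cy=212,198
s=bot.state();P=s['position']*1e3;print(P,s['force'],s['time_s'])
b=bot.get_image('side'); x0,y0,S=190,165,10
im=cv2.resize(b[y0:y0+60,x0:x0+60],None,fx=S,fy=S,interpolation=cv2.INTER_CUBIC)
def dr(W,col,r=2):
    u,v=((proj('side',np.array(W)/1e3)+.5-[x0,y0])*S); cv2.circle(im,(int(u),int(v)),r,col,-1)
C=np.array([522,42.7]);a=np.radians(15);R=np.array([[np.cos(a),-np.sin(a)],[np.sin(a),np.cos(a)]]);h=5.5
def L(x,y,z): return [*(C+R@[x,y]),z+h]
for t in range(0,360,6):
    if not 169<t<222: dr(L(40.5*np.cos(np.radians(t)),40.5*np.sin(np.radians(t)),45.5),(0,255,0))
    dr(L(51*np.cos(np.radians(t)),51*np.sin(np.radians(t)),45.5),(0,255,255))
    dr(L(28.5*np.cos(np.radians(t)),28.5*np.sin(np.radians(t)),35.5),(255,0,255))
dr(L(-32.5,2,45.5),(255,255,255),4)
for t in (134,169,-25,25): dr(L(37.5*np.cos(np.radians(t)),37.5*np.sin(np.radians(t)),47),(0,0,255),4)
dr(P-[0,0,58.4],(255,0,0),4)
cv2.imwrite('pics/c3.png',im[:,:,::-1])
```

```text
[493.27052436  12.71360649 112.19259971] [-0.05877185  0.80305799 -0.5766525 ] 7.0167
```

View pics/c3.png

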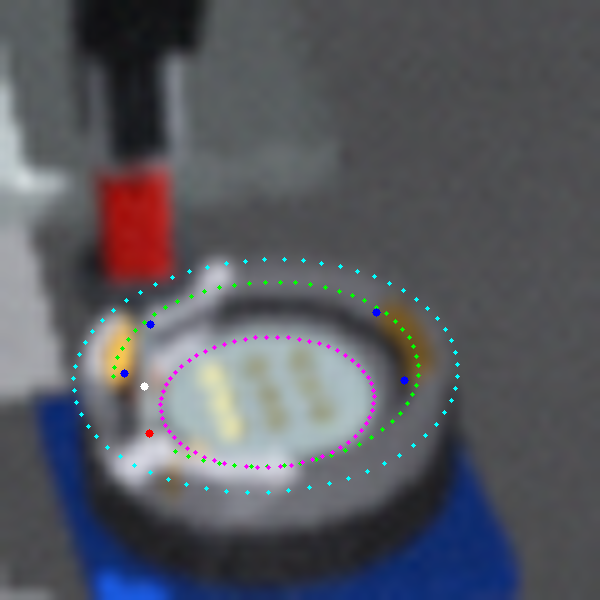

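Call:
{"name": "servo_tool", "arguments": {"moves": [{"jaw": 0.0,"dx": 0,"dy": 0.3,"dz": -6,"roll": 0},{"jaw": 0.0,"dx": 0,"dy": 0,"dz": -4,"roll": 0},{"jaw": 0.0,"dx": 0,"dy": 0,"dz": -2,"roll": 0},{"jaw": 0.0,"dx": 0,"dy": 0,"dz": 0,"roll": 0},{"jaw": 0.0,"dx": 0,"dy": 0,"dz": 0,"roll": 0}], "force": 110}}

```text
time_s: 7.48
position: [0.493, 0.013, 0.0997]
eef_rot: [[0.966, 0.258, -0.0], [0.258, -0.966, 0.0], [-0.0, -0.0, -1.0]]
force: [-0.1, 1.0, -0.2]
grip_width: 0.0107
gripper_force: 108.1
```

Call:
{"name": "servo_tool", "arguments": {"moves": [{"jaw": 0.0,"dx": 0,"dy": 0,"dz": -0.7,"roll": 0},{"jaw": 0.0,"dx": 0,"dy": 0,"dz": -0.6,"roll": 0},{"jaw": 0.0,"dx": 0,"dy": 0,"dz": 0,"roll": 0},{"jaw": 0.0,"dx": 0,"dy": 0,"dz": 0,"roll": 0}], "force": 110}}

```text
time_s: 7.82
position: [0.4931, 0.013, 0.0986]
eef_rot: [[0.966, 0.258, 0.0], [0.258, -0.966, 0.0], [0.0, 0.0, -1.0]]
force: [1.1, 0.3, -0.5]
grip_width: 0.0105
gripper_force: 108.1
```

Call:
{"name": "servo_tool", "arguments": {"moves": [{"jaw": 0.0,"dx": 0,"dy": 0,"dz": -0.5,"roll": 0},{"jaw": 0.0,"dx": 0,"dy": 0,"dz": -0.5,"roll": 0},{"jaw": 0.0,"dx": 0,"dy": 0,"dz": 0,"roll": 0},{"jaw": 0.0,"dx": 0,"dy": 0,"dz": 0,"roll": 0}], "force": 110}}

```text
time_s: 8.15
position: [0.4931, 0.013, 0.0976]
eef_rot: [[0.966, 0.258, -0.0], [0.258, -0.966, -0.0], [-0.0, 0.0, -1.0]]
force: [0.4, 0.4, -0.9]
grip_width: 0.0105
gripper_force: 108.1
```

Call:
{"name": "servo_tool", "arguments": {"moves": [{"jaw": 0.0,"dx": 0,"dy": 0,"dz": -0.5,"roll": 0},{"jaw": 0.0,"dx": 0,"dy": 0,"dz": -0.5,"roll": 0},{"jaw": 0.0,"dx": 0,"dy": 0,"dz": 0,"roll": 0},{"jaw": 0.0,"dx": 0,"dy": 0,"dz": 0,"roll": 0}], "force": 110}}

```text
time_s: 8.48
position: [0.493, 0.013, 0.0965]
eef_rot: [[0.966, 0.258, -0.0], [0.258, -0.966, 0.0], [-0.0, -0.0, -1.0]]
force: [-0.4, -0.3, -0.8]
grip_width: 0.0105
gripper_force: 108.1
```

Call:
{"name": "servo_tool", "arguments": {"moves": [{"jaw": 0.0,"dx": 0,"dy": 0,"dz": -0.5,"roll": 0},{"jaw": 0.0,"dx": 0,"dy": 0,"dz": -0.3,"roll": 0},{"jaw": 0.0,"dx": 0,"dy": 0,"dz": 0,"roll": 0},{"jaw": 0.0,"dx": 0,"dy": 0,"dz": 0,"roll": 0}], "force": 110}}

```text
time_s: 8.82
position: [0.4932, 0.013, 0.096]
eef_rot: [[0.966, 0.258, 0.0], [0.258, -0.966, -0.0], [0.0, 0.0, -1.0]]
force: [-1.0, 0.5, 2.8]
grip_width: 0.011
gripper_force: 108.5
```

Call:
{"name": "servo_tool", "arguments": {"moves": [{"jaw": 0.0,"dx": 0,"dy": 0,"dz": -0.4,"roll": 0},{"jaw": 0.0,"dx": 0,"dy": 0,"dz": -0.4,"roll": 0},{"jaw": 0.0,"dx": 0,"dy": 0,"dz": 0,"roll": 0},{"jaw": 0.0,"dx": 0,"dy": 0,"dz": 0,"roll": 0}], "force": 110}}

```text
time_s: 9.15
position: [0.4938, 0.013, 0.0958]
eef_rot: [[0.966, 0.258, 0.002], [0.258, -0.966, -0.0], [0.002, 0.001, -1.0]]
force: [1.0, -1.0, 8.8]
grip_width: 0.0103
gripper_force: 109.5
```

Call:
{"name": "servo_tool", "arguments": {"moves": [{"jaw": 0.0,"dx": 0,"dy": 0,"dz": 1.25,"roll": 0},{"jaw": 0.0,"dx": 0,"dy": 0,"dz": 0,"roll": 0},{"jaw": 0.0,"dx": 0,"dy": 0,"dz": 0,"roll": 0},{"jaw": 0.0,"dx": 0,"dy": 0,"dz": 0,"roll": 0}], "force": 110}}

```text
time_s: 9.48
position: [0.493, 0.013, 0.0961]
eef_rot: [[0.966, 0.258, -0.0], [0.258, -0.966, 0.0], [-0.0, -0.0, -1.0]]
force: [-0.0, 0.4, 0.6]
grip_width: 0.0104
gripper_force: 108.3
```

Call:
{"name": "servo_tool", "arguments": {"moves": [{"jaw": 0.0,"dx": -0.26,"dy": 0.97,"dz": 0,"roll": 0},{"jaw": 0.0,"dx": -0.26,"dy": 0.97,"dz": 0,"roll": 0},{"jaw": 0.0,"dx": 0,"dy": 0,"dz": 0,"roll": 0},{"jaw": 0.0,"dx": 0,"dy": 0,"dz": 0,"roll": 0}], "force": 110}}

```text
time_s: 9.82
position: [0.4925, 0.0151, 0.0962]
eef_rot: [[0.966, 0.258, -0.0], [0.258, -0.966, 0.0], [-0.0, -0.0, -1.0]]
force: [0.3, -0.1, -1.0]
grip_width: 0.0105
gripper_force: 108.2
```

Call:
{"name": "servo_tool", "arguments": {"moves": [{"jaw": 0.0,"dx": -0.26,"dy": 0.97,"dz": 0,"roll": 0},{"jaw": 0.0,"dx": -0.13,"dy": 0.48,"dz": 0,"roll": 0},{"jaw": 0.0,"dx": 0,"dy": 0,"dz": 0,"roll": 0},{"jaw": 0.0,"dx": 0,"dy": 0,"dz": 0,"roll": 0}], "force": 110}}

```text
time_s: 10.15
position: [0.4921, 0.0165, 0.0962]
eef_rot: [[0.966, 0.258, -0.0], [0.258, -0.966, 0.0], [-0.0, -0.0, -1.0]]
force: [-0.1, -0.2, 0.3]
grip_width: 0.0108
gripper_force: 108.1
```

Call:
{"name": "servo_tool", "arguments": {"moves": [{"jaw": 0.0,"dx": -0.26,"dy": 0.97,"dz": 0,"roll": 0},{"jaw": 0.0,"dx": -0.13,"dy": 0.48,"dz": 0,"roll": 0},{"jaw": 0.0,"dx": 0,"dy": 0,"dz": 0,"roll": 0},{"jaw": 0.0,"dx": 0,"dy": 0,"dz": 0,"roll": 0}], "force": 110}}

```text
time_s: 10.48
position: [0.4918, 0.0179, 0.0962]
eef_rot: [[0.966, 0.258, 0.0], [0.258, -0.966, 0.0], [0.0, -0.0, -1.0]]
force: [0.1, 0.7, -0.5]
grip_width: 0.0106
gripper_force: 108.1
```

Call:
{"name": "servo_tool", "arguments": {"moves": [{"jaw": 0.0,"dx": -0.26,"dy": 0.97,"dz": 0,"roll": 0},{"jaw": 0.0,"dx": -0.13,"dy": 0.48,"dz": 0,"roll": 0},{"jaw": 0.0,"dx": 0,"dy": 0,"dz": 0,"roll": 0},{"jaw": 0.0,"dx": 0,"dy": 0,"dz": 0,"roll": 0}], "force": 110}}

```text
time_s: 10.82
position: [0.4914, 0.0193, 0.0962]
eef_rot: [[0.966, 0.258, -0.0], [0.258, -0.966, 0.0], [-0.0, -0.0, -1.0]]
force: [-0.0, -0.2, -0.1]
grip_width: 0.0104
gripper_force: 108.1
```

Call:
{"name": "servo_tool", "arguments": {"moves": [{"jaw": 0.0,"dx": -0.26,"dy": 0.97,"dz": 0,"roll": 0},{"jaw": 0.0,"dx": -0.13,"dy": 0.48,"dz": 0,"roll": 0},{"jaw": 0.0,"dx": 0,"dy": 0,"dz": 0,"roll": 0},{"jaw": 0.0,"dx": 0,"dy": 0,"dz": 0,"roll": 0}], "force": 110}}

```text
time_s: 11.15
position: [0.491, 0.0208, 0.0963]
eef_rot: [[0.966, 0.258, 0.0], [0.258, -0.966, 0.0], [0.0, -0.0, -1.0]]
force: [0.3, -0.6, -0.0]
grip_width: 0.0103
gripper_force: 108.1
```

Call:
{"name": "servo_tool", "arguments": {"moves": [{"jaw": 0.0,"dx": -0.26,"dy": 0.97,"dz": 0,"roll": 0},{"jaw": 0.0,"dx": 0,"dy": 0,"dz": 0,"roll": 0},{"jaw": 0.0,"dx": 0,"dy": 0,"dz": 0,"roll": 0},{"jaw": 0.0,"dx": 0,"dy": 0,"dz": 0,"roll": 0}], "force": 110}}

```text
time_s: 11.48
position: [0.4907, 0.0218, 0.0963]
eef_rot: [[0.966, 0.258, 0.0], [0.258, -0.966, -0.0], [0.0, 0.0, -1.0]]
force: [-0.2, -0.4, -1.6]
grip_width: 0.0104
gripper_force: 108.1
```

Call:
{"name": "servo_tool", "arguments": {"moves": [{"jaw": 0.0,"dx": -0.26,"dy": 0.97,"dz": 0,"roll": 0},{"jaw": 0.0,"dx": 0,"dy": 0,"dz": 0,"roll": 0},{"jaw": 0.0,"dx": 0,"dy": 0,"dz": 0,"roll": 0},{"jaw": 0.0,"dx": 0,"dy": 0,"dz": 0,"roll": 0}], "force": 110}}

```text
time_s: 11.82
position: [0.4905, 0.0227, 0.0962]
eef_rot: [[0.966, 0.258, 0.0], [0.258, -0.966, 0.0], [0.0, 0.0, -1.0]]
force: [-0.0, 0.2, -0.5]
grip_width: 0.0107
gripper_force: 108.1
```

Call:
{"name": "servo_tool", "arguments": {"moves": [{"jaw": 0.0,"dx": -0.26,"dy": 0.97,"dz": 0,"roll": 0},{"jaw": 0.0,"dx": 0,"dy": 0,"dz": 0,"roll": 0},{"jaw": 0.0,"dx": 0,"dy": 0,"dz": 0,"roll": 0},{"jaw": 0.0,"dx": 0,"dy": 0,"dz": 0,"roll": 0}], "force": 110}}

```text
time_s: 12.15
position: [0.4902, 0.0237, 0.0962]
eef_rot: [[0.966, 0.258, 0.0], [0.258, -0.966, -0.0], [0.0, 0.0, -1.0]]
force: [-0.5, -0.2, -0.0]
grip_width: 0.0107
gripper_force: 108.1
```

Call:
{"name": "servo_tool", "arguments": {"moves": [{"jaw": 0.0,"dx": -0.26,"dy": 0.97,"dz": 0,"roll": 0},{"jaw": 0.0,"dx": 0,"dy": 0,"dz": 0,"roll": 0},{"jaw": 0.0,"dx": 0,"dy": 0,"dz": 0,"roll": 0},{"jaw": 0.0,"dx": 0,"dy": 0,"dz": 0,"roll": 0}], "force": 110}}

```text
time_s: 12.48
position: [0.49, 0.0247, 0.0962]
eef_rot: [[0.966, 0.258, 0.0], [0.258, -0.966, 0.0], [0.0, 0.0, -1.0]]
force: [-1.1, -0.3, -1.3]
grip_width: 0.0104
gripper_force: 108.1
```

Call:
{"name": "servo_tool", "arguments": {"moves": [{"jaw": 0.0,"dx": -0.26,"dy": 0.97,"dz": 0,"roll": 0},{"jaw": 0.0,"dx": 0,"dy": 0,"dz": 0,"roll": 0},{"jaw": 0.0,"dx": 0,"dy": 0,"dz": 0,"roll": 0},{"jaw": 0.0,"dx": 0,"dy": 0,"dz": 0,"roll": 0}], "force": 110}}

```text
time_s: 12.82
position: [0.4897, 0.0256, 0.0962]
eef_rot: [[0.966, 0.258, 0.0], [0.258, -0.966, -0.0], [0.0, 0.0, -1.0]]
force: [-0.4, 0.0, -0.5]
grip_width: 0.0102
gripper_force: 108.1
```

Call:
{"name": "servo_tool", "arguments": {"moves": [{"jaw": 0.0,"dx": -0.26,"dy": 0.97,"dz": 0,"roll": 0},{"jaw": 0.0,"dx": 0,"dy": 0,"dz": 0,"roll": 0},{"jaw": 0.0,"dx": 0,"dy": 0,"dz": 0,"roll": 0},{"jaw": 0.0,"dx": 0,"dy": 0,"dz": 0,"roll": 0}], "force": 110}}

```text
time_s: 13.15
position: [0.4895, 0.0266, 0.0963]
eef_rot: [[0.966, 0.258, 0.0], [0.258, -0.966, -0.0], [0.0, 0.0, -1.0]]
force: [0.6, -2.1, -0.9]
grip_width: 0.0108
gripper_force: 108.1
```

Call:
{"name": "servo_tool", "arguments": {"moves": [{"jaw": 0.0,"dx": -0.26,"dy": 0.97,"dz": 0,"roll": 0},{"jaw": 0.0,"dx": 0,"dy": 0,"dz": 0,"roll": 0},{"jaw": 0.0,"dx": 0,"dy": 0,"dz": 0,"roll": 0},{"jaw": 0.0,"dx": 0,"dy": 0,"dz": 0,"roll": 0}], "force": 110}}

```text
time_s: 13.48
position: [0.4892, 0.0275, 0.0963]
eef_rot: [[0.966, 0.258, 0.0], [0.258, -0.966, -0.0], [0.0, 0.0, -1.0]]
force: [0.2, -2.7, -0.4]
grip_width: 0.0106
gripper_force: 108.2
```

Call:
{"name": "servo_tool", "arguments": {"moves": [{"jaw": 0.0,"dx": 0.15,"dy": -0.55,"dz": 0,"roll": 0},{"jaw": 0.0,"dx": 0,"dy": 0,"dz": 0.7,"roll": 0},{"jaw": 0.0,"dx": 0,"dy": 0,"dz": 0.7,"roll": 0},{"jaw": 0.0,"dx": 0,"dy": 0,"dz": 0.6,"roll": 0},{"jaw": 0.0,"dx": 0,"dy": 0,"dz": 0,"roll": 0},{"jaw": 0.0,"dx": 0,"dy": 0,"dz": 0,"roll": 0}], "force": 115}}

```text
time_s: 13.98
position: [0.4892, 0.027, 0.0981]
eef_rot: [[0.966, 0.258, -0.0], [0.258, -0.966, -0.0], [-0.0, -0.0, -1.0]]
force: [0.2, -1.8, -3.6]
grip_width: 0.0104
gripper_force: 113.4
```

Call:
{"name": "servo_tool", "arguments": {"moves": [{"jaw": 0.0,"dx": 0,"dy": 0,"dz": 0.5,"roll": 0},{"jaw": 0.0,"dx": 0,"dy": 0,"dz": 0.5,"roll": 0},{"jaw": 0.0,"dx": 0,"dy": 0,"dz": 0.5,"roll": 0},{"jaw": 0.0,"dx": 0,"dy": 0,"dz": 0,"roll": 0},{"jaw": 0.0,"dx": 0,"dy": 0,"dz": 0,"roll": 0}], "force": 115}}

```text
time_s: 14.4
position: [0.4891, 0.027, 0.0994]
eef_rot: [[0.966, 0.258, -0.001], [0.258, -0.966, 0.0], [-0.001, -0.0, -1.0]]
force: [0.3, -1.1, -10.3]
grip_width: 0.0102
gripper_force: 112.9
```

Call:
{"name": "servo_tool", "arguments": {"moves": [{"jaw": 0.0,"dx": 0,"dy": 0,"dz": 0.5,"roll": 0},{"jaw": 0.0,"dx": 0,"dy": 0,"dz": 0.5,"roll": 0},{"jaw": 0.0,"dx": 0,"dy": 0,"dz": 0,"roll": 0},{"jaw": 0.0,"dx": 0,"dy": 0,"dz": 0,"roll": 0}], "force": 120}}

```text
time_s: 14.73
position: [0.4894, 0.027, 0.1009]
eef_rot: [[0.966, 0.258, 0.0], [0.258, -0.966, -0.0], [0.0, 0.0, -1.0]]
force: [1.1, -2.1, -8.8]
grip_width: 0.01
gripper_force: 119.0
```

Call:
{"name": "servo_tool", "arguments": {"moves": [{"jaw": 0.0,"dx": 0,"dy": 0,"dz": 0.5,"roll": 0},{"jaw": 0.0,"dx": 0,"dy": 0,"dz": 0.5,"roll": 0},{"jaw": 0.0,"dx": 0,"dy": 0,"dz": 0.5,"roll": 0},{"jaw": 0.0,"dx": 0,"dy": 0,"dz": 0,"roll": 0},{"jaw": 0.0,"dx": 0,"dy": 0,"dz": 0,"roll": 0}], "force": 120}}

```text
time_s: 15.15
position: [0.4898, 0.027, 0.1028]
eef_rot: [[0.966, 0.258, 0.001], [0.258, -0.966, -0.0], [0.001, 0.0, -1.0]]
force: [0.5, -2.7, -1.9]
grip_width: 0.0099
gripper_force: 120.1
```

Call:
{"name": "servo_tool", "arguments": {"moves": [{"jaw": 0.0,"dx": 0,"dy": 0,"dz": 0.5,"roll": 0},{"jaw": 0.0,"dx": 0,"dy": 0,"dz": 0.5,"roll": 0},{"jaw": 0.0,"dx": 0,"dy": 0,"dz": 0.5,"roll": 0},{"jaw": 0.0,"dx": 0,"dy": 0,"dz": 0,"roll": 0},{"jaw": 0.0,"dx": 0,"dy": 0,"dz": 0,"roll": 0}], "force": 120}}

```text
time_s: 15.57
position: [0.4893, 0.0272, 0.1039]
eef_rot: [[0.966, 0.258, 0.0], [0.258, -0.966, 0.0], [0.0, -0.0, -1.0]]
force: [1.1, -0.6, -1.1]
grip_width: 0.0098
gripper_force: 120.4
```

Run:
```python
from h import *
b=bot.get_image('side')
for q in ('ring_bead','ring_center','pick','pick_grip'): pp(q,'side',2)
x0,y0=180,150
cv2.imwrite('pics/c4.png',cv2.resize(b[y0:y0+70,x0:x0+80],None,fx=8,fy=8,interpolation=cv2.INTER_CUBIC)[:,:,::-1])
f=lambda P:(proj('side',np.array(P)/1e3)-[x0,y0])*8
P=bot.state()['position']*1e3;print(P,bot.state()['force'],'toe',f(P-[0,0,58.4]),'collar',f(P-[0,0,6.4]),'bead seated',f([491.1,36.2,51.8]),'raised',f([491.1,36.2,61]))
```

```text
ring_bead side 0.4 [489.9  42.5  64.2]
ring_center side 0.42 [519.8  46.4  47.5]
pick side 0.48 [489.2  27.8  44.8]
pick_grip side 0.55 [487.6  29.7 121.8]
[489.29324019  27.08260644 103.7133101 ] [ 0.74311224  0.25948372 -0.39460154] toe [188.2711713  455.99869431] collar [178.94789811 328.0927522 ] bead seated [194.5882862  423.51381718] raised [193.02152007 401.36599863]
```

View pics/c4.png

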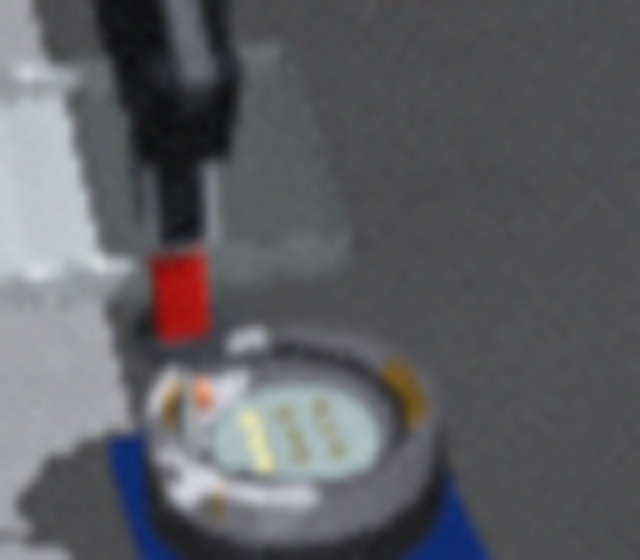

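Call:
{"name": "servo_tool", "arguments": {"moves": [{"jaw": 0.0,"dx": 0,"dy": 0,"dz": -1,"roll": 0},{"jaw": 0.0,"dx": 0,"dy": 0,"dz": -1,"roll": 0},{"jaw": 0.0,"dx": 0,"dy": 0,"dz": -1,"roll": 0},{"jaw": 0.0,"dx": 0,"dy": 0,"dz": 0,"roll": 0},{"jaw": 0.0,"dx": 0.26,"dy": -0.97,"dz": 0,"roll": 0},{"jaw": 0.0,"dx": 0.26,"dy": -0.97,"dz": 0,"roll": 0},{"jaw": 0.0,"dx": 0,"dy": 0,"dz": 0,"roll": 0}], "force": 120}}

```text
time_s: 16.4
position: [0.4899, 0.0249, 0.1007]
eef_rot: [[0.966, 0.257, -0.0], [0.257, -0.966, 0.0], [-0.0, -0.0, -1.0]]
force: [-0.4, -0.2, -0.7]
grip_width: 0.01
gripper_force: 120.3
```

Run:
```python
from h import *
b=bot.get_image('side')
for q in ('ring_bead',): pp(q,'side',2)
print(bot.state()['force'])
B=b.astype(int);m=(B[:,:,0]-B[:,:,2]>70)&(B[:,:,0]-B[:,:,1]>45)
for v,u in np.argwhere(m): 
    if 190<=v<210 and 195<=u<215: print(u,v,B[v,u])
print(np.array(proj('side',[.4911,.0362,.061])))
```

```text
ring_bead side 0.64 [491.6  39.2  60.9]
[-0.76263642  0.15883251 -0.84454478]
200 190 [130  19  18]
201 190 [156  21  16]
202 190 [163  19  15]
203 190 [165  22  21]
204 190 [166  22  18]
205 190 [156  29  31]
200 191 [122  15  13]
201 191 [154  22  17]
202 191 [163  21  18]
203 191 [167  22  18]
204 191 [168  20  20]
205 191 [160  31  31]
200 192 [116  25  25]
201 192 [149  19  17]
202 192 [156  21  19]
203 192 [161  26  24]
204 192 [166  28  26]
205 192 [161  38  39]
201 193 [126  33  35]
202 193 [131  35  35]
203 193 [134  43  45]
204 193 [140  45  50]
205 193 [134  53  59]
205 199 [208 142 116]
205 200 [192 132 106]
[204.12769001 200.17074983]
```

Call:
{"name": "servo_tool", "arguments": {"moves": [{"jaw": 0.0,"dx": 0.52,"dy": -1.94,"dz": 0,"roll": 0},{"jaw": 0.0,"dx": 0.52,"dy": -1.94,"dz": 0,"roll": 0},{"jaw": 0.0,"dx": 0.52,"dy": -1.94,"dz": 0,"roll": 0},{"jaw": 0.0,"dx": 0.52,"dy": -1.94,"dz": 0,"roll": 0},{"jaw": 0.0,"dx": 0.52,"dy": -1.94,"dz": 0,"roll": 0},{"jaw": 0.0,"dx": 0.26,"dy": -0.97,"dz": 0,"roll": 0},{"jaw": 0.0,"dx": 0,"dy": 0,"dz": 0,"roll": 0},{"jaw": 0.0,"dx": 0,"dy": 0,"dz": 5,"roll": 0},{"jaw": 0.0,"dx": 0,"dy": 0,"dz": 10,"roll": 0},{"jaw": 0.0,"dx": 0,"dy": 0,"dz": 20,"roll": 0},{"jaw": 0.0,"dx": 0,"dy": 0,"dz": 20,"roll": 0},{"jaw": 0.0,"dx": 0,"dy": -10,"dz": 15,"roll": 0}], "force": 100}}

```text
time_s: 17.5
position: [0.493, 0.0053, 0.1733]
eef_rot: [[0.966, 0.259, 0.002], [0.259, -0.966, 0.0], [0.002, 0.0, -1.0]]
force: [-0.2, -0.6, -0.6]
grip_width: 0.0101
gripper_force: 120.3
```

Call:
{"name": "servo_tool", "arguments": {"moves": [{"jaw": 0.0,"dx": -3.2,"dy": -20,"dz": 5,"roll": -2.6},{"jaw": 0.0,"dx": -3.2,"dy": -34,"dz": 5,"roll": -2.6},{"jaw": 0.0,"dx": -3.2,"dy": -38,"dz": 0,"roll": -2.6},{"jaw": 0.0,"dx": -3.2,"dy": -40,"dz": 0,"roll": -2.6},{"jaw": 0.0,"dx": -3.2,"dy": -40,"dz": 0,"roll": -2.6},{"jaw": 0.0,"dx": -3.2,"dy": -40,"dz": 0,"roll": -2.6},{"jaw": 0.0,"dx": -3.2,"dy": -36,"dz": 0,"roll": -2.6},{"jaw": 0.0,"dx": -3.2,"dy": -30,"dz": 0,"roll": -2.6},{"jaw": 0.0,"dx": -3.2,"dy": -17,"dz": 0,"roll": -2.6},{"jaw": 0.0,"dx": 0,"dy": 0,"dz": 0,"roll": 0},{"jaw": 0.0,"dx": 0,"dy": 0,"dz": 0,"roll": 0},{"jaw": 0.0,"dx": 0,"dy": 0,"dz": 0,"roll": 0}], "force": 100}}

```text
time_s: 18.5
position: [0.4641, -0.2899, 0.1813]
eef_rot: [[0.989, -0.146, 0.0], [-0.146, -0.989, -0.0], [0.0, -0.0, -1.0]]
force: [0.3, 0.8, -0.8]
grip_width: 0.0099
gripper_force: 120.3
```

Run:
```python
from h import *
b=bot.get_image('side')
for q in ('pick','stand_slot','pick_grip'): pp(q,'side',1)
x0,y0=150,240
cv2.imwrite('pics/c5.png',cv2.resize(b[y0:y0+100,x0:x0+75],None,fx=6,fy=6,interpolation=cv2.INTER_CUBIC)[:,:,::-1])
f=lambda P:(proj('side',np.array(P)/1e3)-[x0,y0])*6
s=bot.state();P=s['position']*1e3;print(P,s['force'],s['eef_rot'][:,1],'toe',f(P-[0,0,58.4]),'slot',f([464.4,-293,62]))
```

```text
pick side 0.72 [ 465.2 -292.1  124.5]
stand_slot side 0.73 [ 459.  -292.3   59. ]
pick_grip side 0.56 [ 465.1 -287.8  200.8]
[ 464.20706624 -289.79657881  181.04856282] [ 0.37158995 -0.28783363 -0.14634664] [-1.45788705e-01 -9.89315745e-01  1.03841616e-04] toe [150.35967567 245.53678645] slot [168.96125545 380.24972047]
```

Call:
{"name": "servo_tool", "arguments": {"moves": [{"jaw": 0.0,"dx": 0.2,"dy": -2.7,"dz": 0,"roll": -0.1},{"jaw": 0.0,"dx": 0,"dy": 0,"dz": -20,"roll": 0},{"jaw": 0.0,"dx": 0,"dy": 0,"dz": -20,"roll": 0},{"jaw": 0.0,"dx": 0,"dy": 0,"dz": -10,"roll": 0},{"jaw": 0.0,"dx": 0,"dy": 0,"dz": -8,"roll": 0},{"jaw": 0.0,"dx": 0,"dy": 0,"dz": -8,"roll": 0},{"jaw": 0.0,"dx": 0,"dy": 0,"dz": 0,"roll": 0},{"jaw": 0.0,"dx": 0,"dy": 0,"dz": 0,"roll": 0}], "force": 100}}

```text
time_s: 19.37
position: [0.4642, -0.2934, 0.115]
eef_rot: [[0.989, -0.149, 0.0], [-0.149, -0.989, -0.0], [0.0, 0.0, -1.0]]
force: [0.2, 0.8, -0.0]
grip_width: 0.0097
gripper_force: 120.3
```

Call:
{"name": "servo_tool", "arguments": {"moves": [{"jaw": 0.0,"dx": 0,"dy": 0,"dz": -10,"roll": 0},{"jaw": 0.0,"dx": 0,"dy": 0,"dz": -10,"roll": 0},{"jaw": 0.0,"dx": 0,"dy": 0,"dz": -8,"roll": 0},{"jaw": 0.0,"dx": 0,"dy": 0,"dz": -5,"roll": 0},{"jaw": 0.0,"dx": 0,"dy": 0,"dz": -3,"roll": 0},{"jaw": 0.0,"dx": 0,"dy": 0,"dz": 0,"roll": 0},{"jaw": 0.0,"dx": 0,"dy": 0,"dz": 0,"roll": 0}], "force": 100}}

```text
time_s: 19.95
position: [0.4642, -0.2934, 0.0788]
eef_rot: [[0.989, -0.149, 0.0], [-0.149, -0.989, -0.0], [0.0, 0.0, -1.0]]
force: [0.7, -0.2, -0.6]
grip_width: 0.0101
gripper_force: 120.3
```

Call:
{"name": "servo_tool", "arguments": {"moves": [{"jaw": 0.0,"dx": 0,"dy": 0,"dz": -1.5,"roll": 0},{"jaw": 0.0,"dx": 0,"dy": 0,"dz": -1.5,"roll": 0},{"jaw": 0.0,"dx": 0,"dy": 0,"dz": -1,"roll": 0},{"jaw": 0.0,"dx": 0,"dy": 0,"dz": 0,"roll": 0},{"jaw": 0.0,"dx": 0,"dy": 0,"dz": 0,"roll": 0}], "force": 100}}

```text
time_s: 20.37
position: [0.4641, -0.2933, 0.0747]
eef_rot: [[0.989, -0.149, 0.0], [-0.149, -0.989, 0.0], [0.0, -0.0, -1.0]]
force: [0.0, 0.4, -0.5]
grip_width: 0.0103
gripper_force: 120.3
```

Call:
{"name": "servo_tool", "arguments": {"moves": [{"jaw": 0.0,"dx": 0,"dy": 0,"dz": -1.3,"roll": 0},{"jaw": 0.0,"dx": 0,"dy": 0,"dz": -1.3,"roll": 0},{"jaw": 0.0,"dx": 0,"dy": 0,"dz": 0,"roll": 0},{"jaw": 0.0,"dx": 0,"dy": 0,"dz": 0,"roll": 0}], "force": 100}}

```text
time_s: 20.7
position: [0.4641, -0.2933, 0.0721]
eef_rot: [[0.989, -0.149, -0.0], [-0.149, -0.989, 0.0], [-0.0, -0.0, -1.0]]
force: [0.5, -0.3, -0.6]
grip_width: 0.0097
gripper_force: 120.3
```

Call:
{"name": "servo_tool", "arguments": {"moves": [{"jaw": 0.0,"dx": 0,"dy": 0,"dz": -0.8,"roll": 0},{"jaw": 0.0,"dx": 0,"dy": 0,"dz": -0.5,"roll": 0},{"jaw": 0.0,"dx": 0,"dy": 0,"dz": 0,"roll": 0},{"jaw": 0.0,"dx": 0,"dy": 0,"dz": 0,"roll": 0}], "force": 100}}

```text
time_s: 21.03
position: [0.4641, -0.2933, 0.0708]
eef_rot: [[0.989, -0.149, -0.0], [-0.149, -0.989, -0.0], [-0.0, 0.0, -1.0]]
force: [-0.7, 0.5, -0.9]
grip_width: 0.0101
gripper_force: 120.3
```

Call:
{"name": "servo_tool", "arguments": {"moves": [{"jaw": 0.0,"dx": 0,"dy": 0,"dz": -0.8,"roll": 0},{"jaw": 0.0,"dx": 0,"dy": 0,"dz": 0,"roll": 0},{"jaw": 0.0,"dx": 0,"dy": 0,"dz": 0,"roll": 0}], "force": 100}}

```text
time_s: 21.28
position: [0.4643, -0.2936, 0.0706]
eef_rot: [[0.989, -0.149, 0.001], [-0.149, -0.989, -0.001], [0.001, 0.001, -1.0]]
force: [-0.4, -0.7, 5.7]
grip_width: 0.0102
gripper_force: 121.3
```

Call:
{"name": "servo_tool", "arguments": {"moves": [{"jaw": 0.0,"dx": 0,"dy": 0,"dz": -0.6,"roll": 0},{"jaw": 0.0,"dx": 0,"dy": 0,"dz": 0,"roll": 0},{"jaw": 0.0,"dx": 0,"dy": 0,"dz": 0,"roll": 0}], "force": 100}}

```text
time_s: 21.53
position: [0.4644, -0.2938, 0.0706]
eef_rot: [[0.989, -0.149, 0.001], [-0.149, -0.989, -0.001], [0.001, 0.001, -1.0]]
force: [-2.8, -0.4, 10.9]
grip_width: 0.0099
gripper_force: 122.1
```

Call:
{"name": "servo_tool", "arguments": {"moves": [{"jaw": 0.0,"dx": 0,"dy": 0,"dz": 1.1,"roll": 0},{"jaw": 0.1,"dx": 0,"dy": 0,"dz": 0,"roll": 0},{"jaw": 0.3,"dx": 0,"dy": 0,"dz": 0,"roll": 0},{"jaw": 0.5,"dx": 0,"dy": 0,"dz": 0,"roll": 0},{"jaw": 0.5,"dx": 0,"dy": 0,"dz": 0,"roll": 0},{"jaw": 0.5,"dx": 0,"dy": 0,"dz": 0,"roll": 0},{"jaw": 0.5,"dx": 0,"dy": 0,"dz": 10,"roll": 0},{"jaw": 0.5,"dx": 0,"dy": 0,"dz": 30,"roll": 0},{"jaw": 0.5,"dx": 0,"dy": 0,"dz": 40,"roll": 0},{"jaw": 0.5,"dx": 0,"dy": 0,"dz": 30,"roll": 0}], "force": 20}}

```text
time_s: 22.37
position: [0.4642, -0.2934, 0.1839]
eef_rot: [[0.989, -0.149, 0.001], [-0.149, -0.989, -0.001], [0.001, 0.001, -1.0]]
force: [-0.0, -0.5, 0.6]
grip_width: 0.0428
gripper_force: 0.0
```

Run:
```python
from h import *
b=bot.get_image('side');a=bot.get_image('top')
for c in('side','top'):
  for q in ('pick','pick_grip','ring_bead','lamp_top','ring_center'): pp(q,c,1)
r=lambda im,x0,y0,wd,ht,s:cv2.resize(im[y0:y0+ht,x0:x0+wd],(wd*s,ht*s),interpolation=cv2.INTER_CUBIC)
out=np.hstack([r(b,140,250,60,80,7),np.vstack([r(b,190,175,50,40,7),r(a,240,190,50,40,7)])])
cv2.imwrite('pics/c6.png',out[:,:,::-1]); print(out.shape)
s=bot.state();P=s['position']*1e3;print(P,s['force'],s['joint_positions'])
```

```text
pick side 0.79 [ 465.  -289.7    9.1]
pick_grip side 0.68 [ 466.9 -293.    88. ]
lamp_top side 0.86 [522.1  46.7  39.6]
ring_center side 0.45 [522.8  47.1   5.2]
pick top 0.2 [519.   47.9   9.1]
pick_grip top 0.58 [774.2  56.   -1.2]
ring_bead top 0.52 [492.8  40.9  58.4]
lamp_top top 0.64 [524.3  47.7  38.2]
ring_center top 0.59 [522.4  44.3  48.3]
(560, 770, 3)
[ 463.99158255 -293.24932506  180.0438759 ] [-0.05947121 -0.43324092  0.4724513 ] [-6.30357105e-01  3.14595148e-01  1.54903514e+00  1.00390382e-06
  1.27880567e+00  1.09016116e+00]
```

View pics/c6.png

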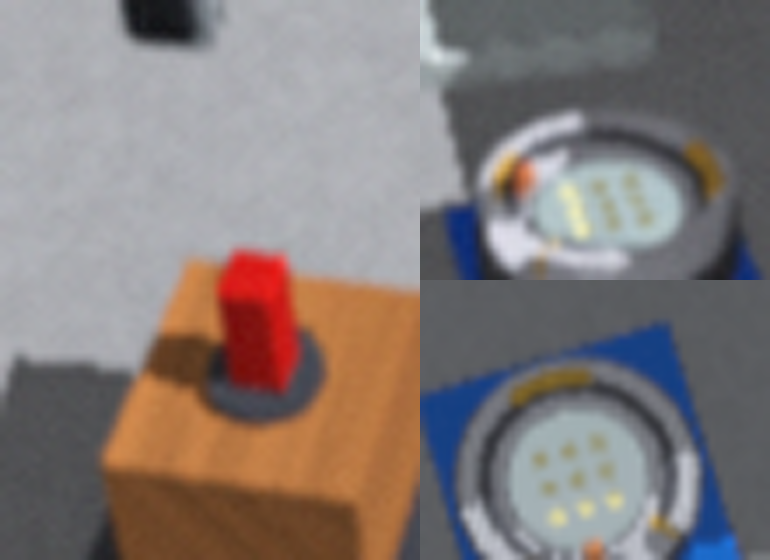

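Run:
```python
from h import *
a=bot.get_image('top').astype(int);b=bot.get_image('side').astype(int)
def blob(A,x0,x1,y0,y1):
    w_=np.clip(A[:,:,0]-A[:,:,2]-60,0,None)*(A[:,:,0]-A[:,:,1]>45); m=np.zeros(w_.shape);m[y0:y1,x0:x1]=w_[y0:y1,x0:x1]
    v,u=np.mgrid[:384,:512];return (m*u).sum()/m.sum(),(m*v).sum()/m.sum(),(m>0).sum()
t=blob(a,258,272,222,236);s=blob(b,198,210,194,206);print(t,s)
for z in(.058,.060,.062,.064): print(z,onplane('top',t[0],t[1],z)*1e3,onplane('side',s[0],s[1],z)*1e3)
```

```text
(np.float64(264.4672131147541), np.float64(228.4016393442623), np.int64(4)) (np.float64(204.18965517241378), np.float64(199.66091954022988), np.int64(12))
0.058 [492.1838982   37.60597414  58.        ] [490.66307507  42.39708954  58.        ]
0.06 [492.08503259  37.59007009  60.        ] [490.95949106  39.74973377  60.        ]
0.062 [491.98616698  37.57416604  62.        ] [491.25590704  37.102378    62.        ]
0.064 [491.88730137  37.55826199  64.        ] [491.55232302  34.45502224  64.        ]
```

Run:
```python
from h import *
f=lambda P:(proj('side',np.array(P)/1e3)-[140,250])*7
y=np.array([.149,.989]);x=np.array([.989,-.149]);t=np.array([464,-293.2])
for z in (180,190,200,210):
  for d in (-21,-35,21): print(z,d,f([*(t+d*y-11*x),z]),f([*(t+d*y+11*x),z]))
```

```text
180 -21 [149.74627484 130.76151615] [238.44167413 139.98226985]
180 -35 [131.46092328 174.6738001 ] [221.70461065 184.19676756]
180 21 [200.91104321   7.88929088] [285.26441855  16.29007446]
190 -21 [144.59370775 101.99171426] [234.10602747 111.21108586]
190 -35 [126.04028182 145.7986283 ] [217.12977689 155.32274943]
190 21 [196.4753129  -20.50711837] [281.56729165 -12.11386796]
200 -21 [139.34377978  72.67828955] [229.68820332  81.89457531]
200 -35 [120.51533113 116.36781245] [212.46663307 125.89136325]
200 21 [191.9600726  -49.41253018] [277.80370018 -41.02843815]
210 -21 [133.99370508  42.80568695] [225.18584297  52.01708576]
210 -35 [114.88303113  86.36515838] [207.71259725  95.88631307]
210 21 [187.36316517 -78.84075404] [273.9718356  -70.46753062]
```

Call:
{"name": "servo_tool", "arguments": {"moves": [{"jaw": 0.3,"dx": 1,"dy": 12,"dz": 0,"roll": 7.1},{"jaw": 0,"dx": 1,"dy": 12,"dz": 0,"roll": 7.1},{"jaw": 0,"dx": 1,"dy": 12,"dz": 0,"roll": 7.1},{"jaw": 0,"dx": 1,"dy": 12,"dz": 0,"roll": 7.1},{"jaw": 0,"dx": 1,"dy": 12,"dz": 0,"roll": 7.1},{"jaw": 0,"dx": 1,"dy": 12,"dz": -20,"roll": 7.1},{"jaw": 0,"dx": 1,"dy": 12,"dz": -25,"roll": 7.1},{"jaw": 0,"dx": 1,"dy": 12,"dz": -30,"roll": 7.1},{"jaw": 0,"dx": 1,"dy": 12,"dz": -30,"roll": 7.1},{"jaw": 0,"dx": 1,"dy": 12,"dz": -30,"roll": 7.1},{"jaw": 0,"dx": 1,"dy": 12,"dz": -20,"roll": 7.1},{"jaw": 0,"dx": 0,"dy": 12,"dz": -15,"roll": 7.1}], "force": 20}}

```text
time_s: 24.07
position: [0.4743, -0.1484, 0.0084]
eef_rot: [[0.225, 0.974, -0.002], [0.974, -0.225, 0.001], [0.0, -0.002, -1.0]]
force: [-0.0, 0.9, 0.5]
grip_width: -0.0
gripper_force: 0.0
```

Call:
{"name": "servo_tool", "arguments": {"moves": [{"jaw": 0,"dx": 0,"dy": 0,"dz": -2,"roll": 7.1},{"jaw": 0,"dx": 0,"dy": 0,"dz": -2,"roll": 7.1},{"jaw": 0,"dx": 0,"dy": 0,"dz": 0,"roll": 7.1},{"jaw": 0,"dx": 0,"dy": 0,"dz": 0,"roll": 7.1},{"jaw": 0,"dx": 0,"dy": 0,"dz": 0,"roll": 0},{"jaw": 0,"dx": 0,"dy": 0,"dz": 0,"roll": 0}], "force": 20}}

```text
time_s: 24.57
position: [0.4751, -0.1493, 0.0065]
eef_rot: [[-0.255, 0.967, 0.0], [0.967, 0.255, -0.0], [-0.0, -0.0, -1.0]]
force: [-0.0, -0.4, -0.5]
grip_width: -0.0
gripper_force: 0.0
```

Call:
{"name": "servo_tool", "arguments": {"moves": [{"jaw": 0,"dx": 0,"dy": 0,"dz": -2,"roll": 0},{"jaw": 0,"dx": 0,"dy": 0,"dz": -2,"roll": 0},{"jaw": 0,"dx": 0,"dy": 0,"dz": -1.5,"roll": 0},{"jaw": 0,"dx": 0,"dy": 0,"dz": 0,"roll": 0},{"jaw": 0,"dx": 0,"dy": 0,"dz": 0,"roll": 0}], "force": 20}}

```text
time_s: 24.98
position: [0.475, -0.1493, 0.0009]
eef_rot: [[-0.259, 0.966, -0.0], [0.966, 0.259, 0.0], [0.0, -0.0, -1.0]]
force: [0.4, -0.2, -0.1]
grip_width: -0.0001
gripper_force: 0.0
```

Call:
{"name": "servo_tool", "arguments": {"moves": [{"jaw": 0,"dx": 0,"dy": 0,"dz": -1,"roll": 0},{"jaw": 0,"dx": 0,"dy": 0,"dz": -0.7,"roll": 0},{"jaw": 0,"dx": 0,"dy": 0,"dz": 0,"roll": 0},{"jaw": 0,"dx": 0,"dy": 0,"dz": 0,"roll": 0}], "force": 20}}

```text
time_s: 25.32
position: [0.4751, -0.1493, -0.0007]
eef_rot: [[-0.259, 0.966, -0.0], [0.966, 0.259, 0.0], [0.0, -0.0, -1.0]]
force: [-0.1, -0.6, -0.2]
grip_width: -0.0002
gripper_force: 0.0
```

Run:
```python
from h import *
b=bot.get_image('side');P=bot.state()['position']
u,v=proj('side',P);print(u,v)
for z in(0,10,20,30):print(z,proj('side',P+[0,0,z/1e3]))
u=int(u)
g=b[200:280,u-14:u+15].sum(2)//3
for i in range(0,80,1):
    if 200+i>v-45 and 200+i<v+12: print(200+i,' '.join('%3d'%x for x in g[i,::2]))
```

```text
193.15769962928402 269.4103021076383
0 [193.15769963 269.41030211]
10 [192.83967091 266.43631713]
20 [192.51729787 263.42170704]
30 [192.19049087 260.36563371]
225  23  25  27  28  31  33  36  36  35  35  34  32  36  31  41
226  23  26  28  26  31  31  32  28  37  39  34  33  36  35  42
227  24  24  21  28  28  29  28  23  36  43  34  34  36  38  52
228  27  24  20  22  23  24  25  21  38  44  38  34  32  45  59
229  26  24  23  24  27  26  29  24  36  39  35  32  32  47  63
230  25  23  26  20  24  23  27  23  32  35  36  34  34  32  52
231  25  22  24  27  30  29  26  27  32  34  35  33  32  27  38
232  22  25  21  23  29  29  22  26  33  34  32  36  43  19  24
233  22  23  25  31  33  27  26  22  34  34  32  37  40  25  21
234  25  25  28  35  28  25  27  27  31  29  29  28  30  23  24
235  25  28  32  32  28  23  26  26  28  32  32  23  22  22  24
236  24  21  32  30  26  23  24  26  32  33  41  21  23  22  24
237  47  25  24  30  27  26  25  25  34  33  38  23  22  27  29
238  92  44  33  35  32  54  35  26  32  36  32  21  20  29  32
239 124 100  51  33  36 114  61  25  33  36 
[... 1879 characters left out ...]
  91 103 148 176 177 176 175 178 180 178 177 177 176 174 177
270 132 146 175 177 178 176 178 178 180 177 175 174 179 175 177
271 171 174 175 174 175 177 177 177 177 175 173 178 178 174 175
272 180 180 174 173 178 177 178 178 178 176 173 176 175 172 174
273 181 182 176 177 177 177 180 181 179 175 172 175 173 175 174
274 182 179 178 178 179 181 180 177 181 177 173 177 172 172 176
275 178 178 177 176 180 183 178 182 179 175 173 177 172 171 174
276 179 175 176 174 177 180 179 180 177 175 175 178 178 176 174
277 178 175 176 174 177 178 180 180 174 174 175 178 183 177 175
278 178 175 176 173 177 176 176 176 174 173 174 182 181 178 176
279 178 177 175 171 176 174 176 174 174 175 176 178 177 178 176
```

Call:
{"name": "servo_tool", "arguments": {"moves": [{"jaw": 0,"dx": 0,"dy": 0,"dz": -3,"roll": 0},{"jaw": 0,"dx": 0,"dy": 0,"dz": -3,"roll": 0},{"jaw": 0,"dx": 0,"dy": 0,"dz": 0,"roll": 0},{"jaw": 0,"dx": 0,"dy": 0,"dz": 0,"roll": 0}], "force": 20}}

```text
time_s: 25.7
position: [0.4749, -0.1492, -0.007]
eef_rot: [[-0.259, 0.966, -0.001], [0.966, 0.259, 0.0], [0.0, -0.0, -1.0]]
force: [-0.2, -0.9, -0.1]
grip_width: -0.0
gripper_force: 0.0
```

Call:
{"name": "servo_tool", "arguments": {"moves": [{"jaw": 0,"dx": 0,"dy": 0,"dz": -3,"roll": 0},{"jaw": 0,"dx": 0,"dy": 0,"dz": -2,"roll": 0},{"jaw": 0,"dx": 0,"dy": 0,"dz": 0,"roll": 0},{"jaw": 0,"dx": 0,"dy": 0,"dz": 0,"roll": 0}], "force": 20}}

```text
time_s: 26.03
position: [0.475, -0.1493, -0.0118]
eef_rot: [[-0.259, 0.966, -0.0], [0.966, 0.259, 0.0], [0.0, -0.0, -1.0]]
force: [-0.1, -0.8, 0.2]
grip_width: 0.0002
gripper_force: 0.0
```

Call:
{"name": "servo_tool", "arguments": {"moves": [{"jaw": 0,"dx": 0,"dy": 0,"dz": -2,"roll": 0},{"jaw": 0,"dx": 0,"dy": 0,"dz": -1,"roll": 0},{"jaw": 0,"dx": 0,"dy": 0,"dz": 0,"roll": 0}], "force": 20}}

```text
time_s: 26.28
position: [0.475, -0.1493, -0.0149]
eef_rot: [[-0.259, 0.966, -0.0], [0.966, 0.259, 0.0], [0.0, -0.0, -1.0]]
force: [-1.3, -0.2, -0.2]
grip_width: -0.0
gripper_force: 0.0
```

Call:
{"name": "servo_tool", "arguments": {"moves": [{"jaw": 0,"dx": 0,"dy": 0,"dz": -2,"roll": 0},{"jaw": 0,"dx": 0,"dy": 0,"dz": 0,"roll": 0},{"jaw": 0,"dx": 0,"dy": 0,"dz": 0,"roll": 0}], "force": 20}}

```text
time_s: 26.53
position: [0.475, -0.1493, -0.0168]
eef_rot: [[-0.259, 0.966, -0.0], [0.966, 0.259, 0.0], [0.0, -0.0, -1.0]]
force: [-0.1, -0.2, -0.4]
grip_width: 0.0001
gripper_force: 0.0
```

Call:
{"name": "servo_tool", "arguments": {"moves": [{"jaw": 0,"dx": 0,"dy": 0,"dz": -2,"roll": 0},{"jaw": 0,"dx": 0,"dy": 0,"dz": 0,"roll": 0},{"jaw": 0,"dx": 0,"dy": 0,"dz": 0,"roll": 0}], "force": 20}}

```text
time_s: 26.78
position: [0.475, -0.1493, -0.0188]
eef_rot: [[-0.259, 0.966, -0.0], [0.966, 0.259, 0.0], [0.0, -0.0, -1.0]]
force: [0.5, 0.8, -0.1]
grip_width: -0.0002
gripper_force: 0.0
```

Call:
{"name": "servo_tool", "arguments": {"moves": [{"jaw": 0,"dx": 0,"dy": 0,"dz": -1.5,"roll": 0},{"jaw": 0,"dx": 0,"dy": 0,"dz": 0,"roll": 0},{"jaw": 0,"dx": 0,"dy": 0,"dz": 0,"roll": 0}], "force": 20}}

```text
time_s: 27.03
position: [0.4751, -0.1493, -0.0202]
eef_rot: [[-0.259, 0.966, -0.0], [0.966, 0.259, 0.0], [0.0, -0.0, -1.0]]
force: [0.6, 0.1, -0.4]
grip_width: 0.0005
gripper_force: 0.0
```

Call:
{"name": "servo_tool", "arguments": {"moves": [{"jaw": 0,"dx": 0,"dy": 0,"dz": -1.5,"roll": 0},{"jaw": 0,"dx": 0,"dy": 0,"dz": 0,"roll": 0},{"jaw": 0,"dx": 0,"dy": 0,"dz": 0,"roll": 0}], "force": 20}}

```text
time_s: 27.28
position: [0.475, -0.1493, -0.0218]
eef_rot: [[-0.259, 0.966, -0.0], [0.966, 0.259, 0.0], [0.0, -0.0, -1.0]]
force: [-0.3, -0.0, 0.1]
grip_width: 0.0001
gripper_force: 0.0
```

Run:
```python
from h import *
b=bot.get_image('side');P=bot.state()['position']
u,v=proj('side',P);print(P,u,v); u=int(u)
g=b[:,u-14:u+15].sum(2)//3
for i in range(258,275): print(i,' '.join('%3d'%x for x in g[i,::2]))
for z in(0,5,10): print(z,proj('side',[P[0],P[1],z/1e3]),proj('side',[P[0]+.003,P[1]-.011,z/1e3]))
```

```text
[ 0.47508821 -0.14929294 -0.02169958] 193.80698316504444 275.53537548714917
258  54  60 164 143  35  45 104  75 114  40 160 177 179 176 177
259  75  77 174 165  41  61 137  88 139  43 154 178 177 178 177
260  82  81 175 170  45  63 141  86 144  45 145 180 176 177 175
261  85  86 172 170  51  56 140  86 144  46 136 177 176 175 177
262  84  85 166 172  65  51 144  86 140  49 126 177 175 174 173
263  84  86 139 148  64  43 148  86 138  52 119 172 174 173 172
264  85  82  96  99  56  38 148  82 138  54 130 176 177 171 171
265  85  85  85  82  60  29 146  85 143  89 149 175 175 172 175
266  85  85  83  85  63  37 147  90 144 137 169 176 174 173 174
267  85  85  83  87  78  58 142  91 147 172 176 176 179 177 177
268  82  82  82  84  84  76 135 105 147 180 177 179 177 178 176
269  87  83  83  83  84  80 117 134 162 179 180 178 180 178 179
270 126  90  81  80  87  94 102 164 176 177 174 175 179 173 181
271 165 128  93  92 103 136 135 174 179 175 173 178 178 175 178
272 179 167 137 137 147 174 172 180 177 175 176 175 175 173 177
273 182 180 173 172 174 178 180 181 177 177 173 176 173 172 177
274 181 177 180 180 181 179 181 178 182 178 173 179 172 175 177
0 [193.13071935 269.21220477] [193.99102569 272.79028419]
5 [192.97208116 267.72891327] [193.83371004 271.30410145]
10 [192.81236633 266.23555503] [193.67531581 269.8077292 ]
```

Call:
{"name": "servo_tool", "arguments": {"moves": [{"jaw": 0,"dx": 0,"dy": 0,"dz": -1,"roll": 0},{"jaw": 0,"dx": 0,"dy": 0,"dz": 0,"roll": 0},{"jaw": 0,"dx": 0,"dy": 0,"dz": 0,"roll": 0}], "force": 20}}

```text
time_s: 27.58
position: [0.4751, -0.1493, -0.0227]
eef_rot: [[-0.259, 0.966, -0.0], [0.966, 0.259, 0.0], [0.0, -0.0, -1.0]]
force: [0.4, -0.2, 0.1]
grip_width: -0.0001
gripper_force: 0.0
```

Call:
{"name": "servo_tool", "arguments": {"moves": [{"jaw": 0,"dx": 0,"dy": 0,"dz": -1,"roll": 0},{"jaw": 0,"dx": 0,"dy": 0,"dz": 0,"roll": 0},{"jaw": 0,"dx": 0,"dy": 0,"dz": 0,"roll": 0}], "force": 20}}

```text
time_s: 27.83
position: [0.4751, -0.1493, -0.0237]
eef_rot: [[-0.259, 0.966, -0.0], [0.966, 0.259, 0.0], [0.0, -0.0, -1.0]]
force: [0.1, 0.3, 0.2]
grip_width: 0.0002
gripper_force: 0.0
```

Call:
{"name": "servo_tool", "arguments": {"moves": [{"jaw": 0,"dx": 0,"dy": 0,"dz": -1,"roll": 0},{"jaw": 0,"dx": 0,"dy": 0,"dz": 0,"roll": 0},{"jaw": 0,"dx": 0,"dy": 0,"dz": 0,"roll": 0}], "force": 20}}

```text
time_s: 28.08
position: [0.4751, -0.1493, -0.0247]
eef_rot: [[-0.259, 0.966, -0.0], [0.966, 0.259, 0.0], [0.0, -0.0, -1.0]]
force: [-0.2, -0.4, -0.4]
grip_width: -0.0
gripper_force: 0.0
```

Call:
{"name": "servo_tool", "arguments": {"moves": [{"jaw": 0,"dx": 0,"dy": 0,"dz": -1,"roll": 0},{"jaw": 0,"dx": 0,"dy": 0,"dz": 0,"roll": 0},{"jaw": 0,"dx": 0,"dy": 0,"dz": 0,"roll": 0}], "force": 20}}

```text
time_s: 28.33
position: [0.4751, -0.1493, -0.0257]
eef_rot: [[-0.259, 0.966, -0.0], [0.966, 0.259, 0.0], [0.0, -0.0, -1.0]]
force: [0.7, -0.3, 0.1]
grip_width: -0.0
gripper_force: 0.0
```

Call:
{"name": "servo_tool", "arguments": {"moves": [{"jaw": 0,"dx": 0,"dy": 0,"dz": -1,"roll": 0},{"jaw": 0,"dx": 0,"dy": 0,"dz": 0,"roll": 0},{"jaw": 0,"dx": 0,"dy": 0,"dz": 0,"roll": 0}], "force": 20}}

```text
time_s: 28.58
position: [0.4751, -0.1493, -0.0267]
eef_rot: [[-0.259, 0.966, -0.0], [0.966, 0.259, 0.0], [0.0, -0.0, -1.0]]
force: [0.2, -0.3, -0.7]
grip_width: -0.0001
gripper_force: 0.0
```

Call:
{"name": "servo_tool", "arguments": {"moves": [{"jaw": 0,"dx": 0,"dy": 0,"dz": -1,"roll": 0},{"jaw": 0,"dx": 0,"dy": 0,"dz": 0,"roll": 0},{"jaw": 0,"dx": 0,"dy": 0,"dz": 0,"roll": 0}], "force": 20}}

```text
time_s: 28.83
position: [0.4751, -0.1493, -0.0277]
eef_rot: [[-0.259, 0.966, -0.0], [0.966, 0.259, 0.0], [0.0, -0.0, -1.0]]
force: [-0.3, -0.6, -0.3]
grip_width: -0.0002
gripper_force: 0.0
```

Call:
{"name": "servo_tool", "arguments": {"moves": [{"jaw": 0,"dx": 0,"dy": 0,"dz": -1.2,"roll": 0},{"jaw": 0,"dx": 0,"dy": 0,"dz": 0,"roll": 0},{"jaw": 0,"dx": 0,"dy": 0,"dz": 0,"roll": 0}], "force": 20}}

```text
time_s: 29.08
position: [0.4751, -0.1493, -0.029]
eef_rot: [[-0.259, 0.966, -0.0], [0.966, 0.259, 0.0], [0.0, -0.0, -1.0]]
force: [0.4, 0.0, 0.6]
grip_width: -0.0001
gripper_force: 0.0
```

Call:
{"name": "servo_tool", "arguments": {"moves": [{"jaw": 0,"dx": 0,"dy": 0,"dz": -1.2,"roll": 0},{"jaw": 0,"dx": 0,"dy": 0,"dz": 0,"roll": 0},{"jaw": 0,"dx": 0,"dy": 0,"dz": 0,"roll": 0}], "force": 20}}

```text
time_s: 29.33
position: [0.475, -0.1493, -0.0302]
eef_rot: [[-0.259, 0.966, -0.0], [0.966, 0.259, 0.0], [0.0, -0.0, -1.0]]
force: [0.4, 1.0, -1.0]
grip_width: 0.0002
gripper_force: 0.0
```

Call:
{"name": "servo_tool", "arguments": {"moves": [{"jaw": 0,"dx": 0,"dy": 0,"dz": -1.2,"roll": 0},{"jaw": 0,"dx": 0,"dy": 0,"dz": 0,"roll": 0},{"jaw": 0,"dx": 0,"dy": 0,"dz": 0,"roll": 0}], "force": 20}}

```text
time_s: 29.58
position: [0.4751, -0.1493, -0.0313]
eef_rot: [[-0.259, 0.966, -0.0], [0.966, 0.259, 0.0], [0.0, -0.0, -1.0]]
force: [-0.1, -0.2, -0.4]
grip_width: 0.0001
gripper_force: 0.1
```

Call:
{"name": "servo_tool", "arguments": {"moves": [{"jaw": 0,"dx": 0,"dy": 0,"dz": -1.2,"roll": 0},{"jaw": 0,"dx": 0,"dy": 0,"dz": 0,"roll": 0},{"jaw": 0,"dx": 0,"dy": 0,"dz": 0,"roll": 0}], "force": 20}}

```text
time_s: 29.83
position: [0.4752, -0.1493, -0.0314]
eef_rot: [[-0.259, 0.966, 0.0], [0.966, 0.259, -0.0], [-0.0, 0.0, -1.0]]
force: [-7.2, 3.5, 20.6]
grip_width: -0.0002
gripper_force: 9.9
```

Call:
{"name": "servo_tool", "arguments": {"moves": [{"jaw": 0,"dx": 0,"dy": 0,"dz": 10,"roll": 0},{"jaw": 0.1,"dx": 0,"dy": 0,"dz": 30,"roll": 0},{"jaw": 0.3,"dx": 0,"dy": 5,"dz": 35,"roll": 0},{"jaw": 0.3,"dx": 2,"dy": 26,"dz": 20,"roll": 0},{"jaw": 0.3,"dx": 3,"dy": 32,"dz": 0,"roll": 0},{"jaw": 0.3,"dx": 3,"dy": 35,"dz": 0,"roll": 0},{"jaw": 0.3,"dx": 3,"dy": 35,"dz": 0,"roll": 0},{"jaw": 0.3,"dx": 3,"dy": 30,"dz": 0,"roll": 0},{"jaw": 0.3,"dx": 2.6,"dy": 23.8,"dz": 0,"roll": 0.2},{"jaw": 0.3,"dx": 0,"dy": 0,"dz": 0,"roll": 0},{"jaw": 0.3,"dx": 0,"dy": 0,"dz": 0,"roll": 0},{"jaw": 0.3,"dx": 0,"dy": 0,"dz": 0,"roll": 0}], "force": 30}}

```text
time_s: 30.83
position: [0.4916, 0.0371, 0.0626]
eef_rot: [[-0.263, 0.965, -0.0], [0.965, 0.263, -0.0], [-0.0, -0.0, -1.0]]
force: [0.5, -1.0, 0.7]
grip_width: 0.0256
gripper_force: 0.0
```

Run:
```python
from h import *
b=bot.get_image('side')
for q in ('ring_bead','lip_near'): pp(q,'side',1)
s=bot.state();print(s['position']*1e3,s['force'],s['grip_width'],s['eef_rot'][:,1])
B=b.astype(int);w_=np.clip(B[:,:,0]-B[:,:,2]-40,0,None)*(B[:,:,0]-B[:,:,1]>35);m=w_[194:208,196:214];v,u=np.mgrid[194:208,196:214]
print((m*u).sum()/m.sum(),(m*v).sum()/m.sum(),(m>0).sum(), onplane('side',(m*u).sum()/m.sum(),(m*v).sum()/m.sum(),.061)*1e3)
```

```text
ring_bead side 0.62 [491.8  42.   62. ]
lip_near side 0.89 [475.5  54.3  55.7]
[491.69284042  36.58893053  62.5850114 ] [-0.50116084  0.33242318 -0.06603268] 0.025851054026416163 [ 9.65255073e-01  2.61309478e-01 -1.33070168e-05]
203.32788798133024 199.41306884480747 19 [488.76310279  39.53019496  61.        ]
```

Call:
{"name": "servo_tool", "arguments": {"moves": [{"jaw": 0.3,"dx": 0,"dy": 1,"dz": -15,"roll": 0},{"jaw": 0.3,"dx": 0,"dy": 0,"dz": -10,"roll": 0},{"jaw": 0.3,"dx": 0,"dy": 0,"dz": -3,"roll": 0},{"jaw": 0.3,"dx": 0,"dy": 0,"dz": 0,"roll": 0},{"jaw": 0.3,"dx": 0,"dy": 0,"dz": 0,"roll": 0}], "force": 30}}

```text
time_s: 31.4
position: [0.4917, 0.0383, 0.0346]
eef_rot: [[-0.262, 0.965, -0.0], [0.965, 0.262, -0.0], [0.0, -0.0, -1.0]]
force: [0.3, 0.7, -0.2]
grip_width: 0.0255
gripper_force: 0.0
```

Call:
{"name": "servo_tool", "arguments": {"moves": [{"jaw": 0.3,"dx": 0,"dy": 0,"dz": -2,"roll": 0},{"jaw": 0.3,"dx": 0,"dy": 0,"dz": -2,"roll": 0},{"jaw": 0.3,"dx": 0,"dy": 0,"dz": -1.5,"roll": 0},{"jaw": 0.3,"dx": 0,"dy": 0,"dz": 0,"roll": 0},{"jaw": 0.3,"dx": 0,"dy": 0,"dz": 0,"roll": 0}], "force": 30}}

```text
time_s: 31.82
position: [0.4917, 0.0385, 0.0291]
eef_rot: [[-0.263, 0.965, 0.0], [0.965, 0.263, 0.0], [0.0, 0.0, -1.0]]
force: [-0.6, 0.6, 1.0]
grip_width: 0.0255
gripper_force: 0.0
```

Run:
```python
from h import *
b=bot.get_image('side');a=bot.get_image('top')
x0,y0=175,140
r=lambda im,x0,y0,wd,ht,s:cv2.resize(im[y0:y0+ht,x0:x0+wd],(wd*s,ht*s),interpolation=cv2.INTER_CUBIC)
cv2.imwrite('pics/c7.png',r(b,x0,y0,75,75,8)[:,:,::-1])
s=bot.state();print(s['position']*1e3,s['force'],s['grip_width'],s['time_s'])
```

```text
[491.77502865  38.51489706  29.13838192] [-0.86061706  0.61388083  0.03209094] 0.025730693109008922 31.9167
```

View pics/c7.png

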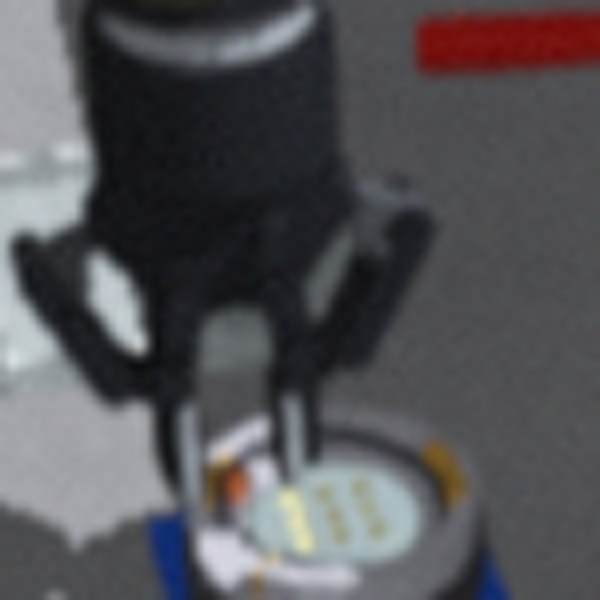

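Call:
{"name": "servo_tool", "arguments": {"moves": [{"jaw": 0.3,"dx": 0,"dy": 0,"dz": -1.3,"roll": 0},{"jaw": 0.2,"dx": 0,"dy": 0,"dz": 0,"roll": 0},{"jaw": 0.15,"dx": 0,"dy": 0,"dz": 0,"roll": 0},{"jaw": 0.1,"dx": 0,"dy": 0,"dz": 0,"roll": 0},{"jaw": 0.05,"dx": 0,"dy": 0,"dz": 0,"roll": 0},{"jaw": 0,"dx": 0,"dy": 0,"dz": 0,"roll": 0},{"jaw": 0,"dx": 0,"dy": 0,"dz": 0,"roll": 0},{"jaw": 0,"dx": 0,"dy": 0,"dz": 0,"roll": 0}], "force": 40}}

```text
time_s: 32.58
position: [0.4916, 0.0385, 0.0277]
eef_rot: [[-0.263, 0.965, -0.0], [0.965, 0.263, -0.0], [0.0, -0.0, -1.0]]
force: [-1.9, -0.1, 1.3]
grip_width: 0.0057
gripper_force: 39.1
```

Call:
{"name": "servo_tool", "arguments": {"moves": [{"jaw": 0,"dx": 0,"dy": 0,"dz": 0,"roll": 0},{"jaw": 0,"dx": 0,"dy": 0,"dz": 1,"roll": 0},{"jaw": 0,"dx": 0,"dy": 0,"dz": 1,"roll": 0},{"jaw": 0,"dx": 0,"dy": 0,"dz": 1,"roll": 0},{"jaw": 0,"dx": 0,"dy": 0,"dz": 1,"roll": 0},{"jaw": 0,"dx": 0,"dy": 0,"dz": 1,"roll": 0},{"jaw": 0,"dx": 0,"dy": 0,"dz": 1,"roll": 0},{"jaw": 0,"dx": 0,"dy": 0,"dz": 0,"roll": 0}], "force": 60}}

```text
time_s: 33.25
position: [0.4916, 0.0385, 0.0338]
eef_rot: [[-0.263, 0.965, -0.0], [0.965, 0.263, -0.0], [-0.0, -0.0, -1.0]]
force: [-2.5, -0.4, -2.1]
grip_width: 0.0037
gripper_force: 58.7
```

Call:
{"name": "servo_tool", "arguments": {"moves": [{"jaw": 0,"dx": 0,"dy": 0,"dz": 1.5,"roll": 0},{"jaw": 0,"dx": 0,"dy": 0,"dz": 1.5,"roll": 0},{"jaw": 0,"dx": 0,"dy": 0,"dz": 1.5,"roll": 0},{"jaw": 0,"dx": 0,"dy": 0,"dz": 1.5,"roll": 0},{"jaw": 0,"dx": 0,"dy": 0,"dz": 1.5,"roll": 0},{"jaw": 0,"dx": 0,"dy": 0,"dz": 1.5,"roll": 0},{"jaw": 0,"dx": 0,"dy": 0,"dz": 1.5,"roll": 0},{"jaw": 0,"dx": 0,"dy": 0,"dz": 1.5,"roll": 0}], "force": 60}}

```text
time_s: 33.92
position: [0.4922, 0.0385, 0.0462]
eef_rot: [[-0.263, 0.965, 0.001], [0.965, 0.263, 0.0], [-0.0, 0.001, -1.0]]
force: [-0.0, 0.1, -0.1]
grip_width: 0.004
gripper_force: 59.1
```

Call:
{"name": "servo_tool", "arguments": {"moves": [{"jaw": 0,"dx": 0,"dy": 0,"dz": 2,"roll": 0},{"jaw": 0,"dx": 0,"dy": 0,"dz": 2,"roll": 0},{"jaw": 0,"dx": 0,"dy": 0,"dz": 2,"roll": 0},{"jaw": 0,"dx": 0,"dy": 0,"dz": 2.5,"roll": 0},{"jaw": 0,"dx": 0,"dy": 0,"dz": 3,"roll": 0},{"jaw": 0,"dx": 0,"dy": 0,"dz": 4,"roll": 0},{"jaw": 0,"dx": 0,"dy": 0,"dz": 5,"roll": 0},{"jaw": 0,"dx": 0,"dy": 0,"dz": 6,"roll": 0},{"jaw": 0,"dx": 0,"dy": 0,"dz": 8,"roll": 0},{"jaw": 0,"dx": 0,"dy": 0,"dz": 8,"roll": 0},{"jaw": 0,"dx": 0,"dy": 0,"dz": 4,"roll": 0},{"jaw": 0,"dx": 0,"dy": 0,"dz": 0,"roll": 0}], "force": 60}}

```text
time_s: 34.92
position: [0.4923, 0.0385, 0.0935]
eef_rot: [[-0.263, 0.965, 0.002], [0.965, 0.263, 0.0], [-0.001, 0.002, -1.0]]
force: [-0.1, 0.4, -0.3]
grip_width: 0.0042
gripper_force: 59.2
```

Run:
```python
from h import *
b=bot.get_image('side')
for q in ('ring_bead','ring_center','ring'): pp(q,'side',2)
r=bot.regions_of('ring','side')
for x in r[:2]:
    v,u=np.where(x['region']);
    if len(v): print(x['p'],len(v),u.min(),u.max(),v.min(),v.max())
    m=x['region']
cv2.imwrite('pics/c8.png',cv2.resize(b[130:230,170:270],None,fx=6,fy=6,interpolation=cv2.INTER_CUBIC)[:,:,::-1])
s=bot.state();P=s['position']*1e3;print(P,s['force'],s['wrist_torque'],s['grip_width'],s['time_s'])
# ascii brightness of bright metal near ring
bead=P+[0,0,34];C=bead[:2]+np.array([[.966,-.259],[.259,.966]])@[32.5,-2]
print('bead',proj('side',bead/1e3),'expected ring ctr',proj('side',np.array([*C,bead[2]-8])/1e3),'far side',proj('side',np.array([C[0]+37*.966,C[1]+37*.259,bead[2]-8])/1e3))
g=b.astype(int).sum(2)//3
for i in range(170,212): print(i,' '.join('%3d'%x for x in g[i,198:242:2]))
```

```text
ring_bead side 0.62 [680.4 330.6  -2.7]
ring_bead side 0.55 [491.5  41.9 127.9]
ring_center side 0.58 [521.1  43.  111.7]
ring_center side 0.52 [ 465.7 -288.2   12.2]
ring side 0.56 [748.1 222.6   4.5]
ring side 0.49 [517.2  47.6 109.3]
0.71 2539 149 210 287 349
0.56 8 228 230 184 188
[491.47751817  38.51739693  91.85734194] [-0.30703485  0.98040619 -0.41821885] [-0.03695259 -0.00966975 -0.02622936] 0.003967974568127198 35.1667
bead [202.89974758 179.24533417] expected ring ctr [215.74518233 180.38032225] far side [229.74470373 178.25833166]
170  22 100  89  55 127  42  86  91  93  91  92  87  78  79  77  78  79  77  77  81  78  77
171  24 106  93  45 131  45  90  92  90  92  93  85  81  83  76  77  77  76  76  77  76  75
172  25 101  94  44 132  46  88  94  90  92  93  85  80  79  75  79  76  76  77  78  76  80
173  23  96 102  43 131  47  84  92  91  90  89  87  81  75  78  75  79  80  77  77  78  75
174  20  90 112  37 133  53  74  82  80  81  85  86  76  79  80  80  75  76  76  78  77  76
175  21  91 112  35 132  54  65  80  75  76  72  76  70  79  79  79  80  80  80  79  79  75

[... 2611 characters left out ...]
 180 151 178 169 170 184 176 108 103 105  77  78  81  82
205  92 134 176 125 151 185 189 209 179 163 171 178 159 184 176 109 107 102  73  76  83  79
206  80 118 133 146 140 184 185 205 178 169 162 179 154 185 171 104 103 100  66  75  80  80
207  66 118 162 183 132 178 184 207 178 167 164 184 172 186 152 105 104  97  60  75  83  81
208  55 154 202 204 159 165 184 201 180 179 180 184 180 173 126 103 102  92  52  69  81  82
209  51 176 214 214 200 165 184 191 187 186 186 178 167 143 110 106 101  92  46  61  81  79
210  48 151 215 212 206 184 196 194 198 199 195 153 130 114 106 108 104  85  38  64  79  79
211  47 102 206 204 175 180 199 208 205 211 202 127 110 108 107 105 101  68  35  62  79  77
```

Call:
{"name": "servo_tool", "arguments": {"moves": [{"jaw": 0,"dx": -4,"dy": 11,"dz": 0,"roll": 0},{"jaw": 0,"dx": -7,"dy": 20,"dz": 0,"roll": 0},{"jaw": 0,"dx": -9,"dy": 26,"dz": 0,"roll": 0},{"jaw": 0,"dx": -10,"dy": 28,"dz": 0,"roll": 0},{"jaw": 0,"dx": -10,"dy": 28,"dz": 0,"roll": 0},{"jaw": 0,"dx": -10,"dy": 28,"dz": 0,"roll": 0},{"jaw": 0,"dx": -9,"dy": 26,"dz": 0,"roll": 0},{"jaw": 0,"dx": -8,"dy": 22,"dz": -5,"roll": 0},{"jaw": 0,"dx": -5,"dy": 15,"dz": -10,"roll": 0},{"jaw": 0,"dx": -4,"dy": 11.5,"dz": -15,"roll": 0},{"jaw": 0,"dx": 0,"dy": 0,"dz": -15,"roll": 0},{"jaw": 0,"dx": 0,"dy": 0,"dz": 0,"roll": 0}], "force": 60}}

```text
time_s: 36.17
position: [0.4136, 0.2543, 0.0447]
eef_rot: [[-0.264, 0.965, -0.004], [0.965, 0.264, -0.002], [-0.001, -0.004, -1.0]]
force: [-0.0, 0.6, -0.8]
grip_width: 0.0038
gripper_force: 59.2
```

Run:
```python
from h import *
for c in('side','top'):
    bot.get_image(c)
    for q in ('ring_bead','ring_center','ring','tray_in'): pp(q,c,2)
s=bot.state();print(s['position']*1e3,s['force'],s['grip_width'],s['time_s'])
```

```text
ring_bead side 0.59 [410.8 257.6  79.6]
ring_center side 0.47 [443.4 260.2  60.2]
ring side 0.55 [443.9 260.9  60.9]
ring side 0.29 [518.9  47.3  39.2]
tray_in side 0.78 [449.4 262.    4.1]
ring_bead top 0.7 [447.  261.5   4.1]
ring_center top 0.57 [448.1 260.6  65.7]
ring_center top 0.39 [ 466.2 -290.9   63.6]
ring top 0.55 [446.5 261.4  63.6]
ring top 0.54 [451.8 261.9   3.2]
tray_in top 0.62 [444.3 258.4   0.9]
tray_in top 0.62 [524.8  46.7  36.2]
[415.91416485 253.94335058  47.61045864] [ 0.00637939  0.30152208 -0.27662405] 0.0037342883740595473 36.6667
```

Call:
{"name": "servo_tool", "arguments": {"moves": [{"jaw": 0,"dx": 0,"dy": 0,"dz": -12,"roll": 0},{"jaw": 0,"dx": 0,"dy": 0,"dz": -12,"roll": 0},{"jaw": 0,"dx": 0,"dy": 0,"dz": -8,"roll": 0},{"jaw": 0,"dx": 0,"dy": 0,"dz": -5,"roll": 0},{"jaw": 0,"dx": 0,"dy": 0,"dz": -3,"roll": 0},{"jaw": 0,"dx": 0,"dy": 0,"dz": -2,"roll": 0},{"jaw": 0,"dx": 0,"dy": 0,"dz": 0,"roll": 0},{"jaw": 0,"dx": 0,"dy": 0,"dz": 0,"roll": 0}], "force": 25}}

```text
time_s: 37.33
position: [0.4158, 0.2541, 0.0055]
eef_rot: [[-0.263, 0.965, 0.0], [0.965, 0.263, 0.0], [0.0, 0.0, -1.0]]
force: [0.2, 0.0, -0.1]
grip_width: 0.004
gripper_force: 59.2
```

Call:
{"name": "servo_tool", "arguments": {"moves": [{"jaw": 0,"dx": 0,"dy": 0,"dz": -1.5,"roll": 0},{"jaw": 0,"dx": 0,"dy": 0,"dz": -1.5,"roll": 0},{"jaw": 0,"dx": 0,"dy": 0,"dz": -1.5,"roll": 0},{"jaw": 0,"dx": 0,"dy": 0,"dz": -1.5,"roll": 0},{"jaw": 0,"dx": 0,"dy": 0,"dz": -1.5,"roll": 0},{"jaw": 0,"dx": 0,"dy": 0,"dz": -1.5,"roll": 0},{"jaw": 0,"dx": 0,"dy": 0,"dz": 0,"roll": 0},{"jaw": 0,"dx": 0,"dy": 0,"dz": 0,"roll": 0}], "force": 25}}

```text
time_s: 38.0
position: [0.4156, 0.254, -0.0039]
eef_rot: [[-0.263, 0.965, -0.0], [0.965, 0.263, -0.0], [-0.0, -0.0, -1.0]]
force: [-0.2, -0.0, -0.2]
grip_width: 0.004
gripper_force: 59.2
```

Call:
{"name": "servo_tool", "arguments": {"moves": [{"jaw": 0,"dx": 0,"dy": 0,"dz": -1,"roll": 0},{"jaw": 0,"dx": 0,"dy": 0,"dz": -1,"roll": 0},{"jaw": 0,"dx": 0,"dy": 0,"dz": -1,"roll": 0},{"jaw": 0,"dx": 0,"dy": 0,"dz": -1,"roll": 0},{"jaw": 0,"dx": 0,"dy": 0,"dz": 0,"roll": 0},{"jaw": 0,"dx": 0,"dy": 0,"dz": 0,"roll": 0}], "force": 25}}

```text
time_s: 38.5
position: [0.4157, 0.254, -0.0078]
eef_rot: [[-0.263, 0.965, -0.0], [0.965, 0.263, -0.0], [-0.0, -0.0, -1.0]]
force: [-0.4, 0.4, 0.1]
grip_width: 0.0034
gripper_force: 59.2
```

Call:
{"name": "servo_tool", "arguments": {"moves": [{"jaw": 0,"dx": 0,"dy": 0,"dz": -1,"roll": 0},{"jaw": 0,"dx": 0,"dy": 0,"dz": -1,"roll": 0},{"jaw": 0,"dx": 0,"dy": 0,"dz": -1,"roll": 0},{"jaw": 0,"dx": 0,"dy": 0,"dz": -1,"roll": 0},{"jaw": 0,"dx": 0,"dy": 0,"dz": 0,"roll": 0},{"jaw": 0,"dx": 0,"dy": 0,"dz": 0,"roll": 0}], "force": 25}}

```text
time_s: 39.0
position: [0.4157, 0.254, -0.0119]
eef_rot: [[-0.263, 0.965, -0.0], [0.965, 0.263, -0.0], [-0.0, -0.0, -1.0]]
force: [0.6, -0.1, 0.3]
grip_width: 0.0041
gripper_force: 59.3
```

Call:
{"name": "servo_tool", "arguments": {"moves": [{"jaw": 0,"dx": 0,"dy": 0,"dz": -1,"roll": 0},{"jaw": 0,"dx": 0,"dy": 0,"dz": -1,"roll": 0},{"jaw": 0,"dx": 0,"dy": 0,"dz": -1,"roll": 0},{"jaw": 0,"dx": 0,"dy": 0,"dz": 0,"roll": 0},{"jaw": 0,"dx": 0,"dy": 0,"dz": 0,"roll": 0}], "force": 25}}

```text
time_s: 39.42
position: [0.4157, 0.254, -0.0149]
eef_rot: [[-0.263, 0.965, -0.0], [0.965, 0.263, -0.0], [-0.0, -0.0, -1.0]]
force: [0.7, -0.4, -0.8]
grip_width: 0.004
gripper_force: 59.1
```

Run:
```python
from h import *
for c in('side','top'):
    bot.get_image(c)
    for q in ('ring_bead','ring_center','ring'): pp(q,c,1)
s=bot.state();print(s['position']*1e3,s['force'],s['wrist_torque'],s['time_s'])
```

```text
ring_bead side 0.57 [416.5 257.5  19.5]
ring_center side 0.61 [444.7 262.5   7.1]
ring side 0.53 [443.4 262.2   2.3]
ring_center top 0.61 [447.1 263.4   4. ]
ring top 0.51 [446.6 261.1   3.1]
[415.69881571 253.99300711 -14.76207403] [0.14449681 0.07807662 0.33259129] [-0.03669639 -0.01734345  0.00614392] 39.8167
```

Call:
{"name": "servo_tool", "arguments": {"moves": [{"jaw": 0,"dx": 0,"dy": 0,"dz": -1,"roll": 0},{"jaw": 0,"dx": 0,"dy": 0,"dz": -1,"roll": 0},{"jaw": 0,"dx": 0,"dy": 0,"dz": -1,"roll": 0},{"jaw": 0,"dx": 0,"dy": 0,"dz": 0,"roll": 0},{"jaw": 0,"dx": 0,"dy": 0,"dz": 0,"roll": 0}], "force": 25}}

```text
time_s: 40.23
position: [0.4157, 0.254, -0.0178]
eef_rot: [[-0.263, 0.965, -0.0], [0.965, 0.263, -0.0], [-0.0, -0.0, -1.0]]
force: [-0.4, -0.2, 0.9]
grip_width: 0.0039
gripper_force: 59.0
```

Call:
{"name": "servo_tool", "arguments": {"moves": [{"jaw": 0,"dx": 0,"dy": 0,"dz": -1,"roll": 0},{"jaw": 0,"dx": 0,"dy": 0,"dz": -0.7,"roll": 0},{"jaw": 0,"dx": 0,"dy": 0,"dz": 0,"roll": 0},{"jaw": 0,"dx": 0,"dy": 0,"dz": 0,"roll": 0}], "force": 25}}

```text
time_s: 40.57
position: [0.4158, 0.2541, -0.0189]
eef_rot: [[-0.263, 0.965, 0.0], [0.965, 0.263, 0.0], [0.0, 0.0, -1.0]]
force: [-4.0, -1.6, 10.5]
grip_width: 0.0038
gripper_force: 59.8
```

Call:
{"name": "servo_tool", "arguments": {"moves": [{"jaw": 0,"dx": 0,"dy": 0,"dz": -0.7,"roll": 0},{"jaw": 0,"dx": 0,"dy": 0,"dz": 0,"roll": 0},{"jaw": 0,"dx": 0,"dy": 0,"dz": 0,"roll": 0}], "force": 25}}

```text
time_s: 40.82
position: [0.4159, 0.2541, -0.0191]
eef_rot: [[-0.263, 0.965, 0.0], [0.965, 0.263, 0.0], [0.0, 0.001, -1.0]]
force: [-7.3, -3.8, 21.2]
grip_width: 0.0039
gripper_force: 60.5
```

Call:
{"name": "servo_tool", "arguments": {"moves": [{"jaw": 0,"dx": 0,"dy": 0,"dz": 1.3,"roll": 0},{"jaw": 0,"dx": 0,"dy": 0,"dz": 0,"roll": 0},{"jaw": 0.05,"dx": 0,"dy": 0,"dz": 0,"roll": 0},{"jaw": 0.1,"dx": 0,"dy": 0,"dz": 0,"roll": 0},{"jaw": 0.15,"dx": 0,"dy": 0,"dz": 0,"roll": 0},{"jaw": 0.25,"dx": 0,"dy": 0,"dz": 0,"roll": 0},{"jaw": 0.3,"dx": 0,"dy": 0,"dz": 0,"roll": 0},{"jaw": 0.3,"dx": 0,"dy": 0,"dz": 0,"roll": 0},{"jaw": 0.3,"dx": 0,"dy": 0,"dz": 0,"roll": 0}], "force": 25}}

```text
time_s: 41.57
position: [0.4156, 0.2539, -0.019]
eef_rot: [[-0.263, 0.965, -0.0], [0.965, 0.263, -0.0], [-0.0, -0.0, -1.0]]
force: [-0.1, 0.0, 0.7]
grip_width: 0.0255
gripper_force: 0.0
```

Call:
{"name": "servo_tool", "arguments": {"moves": [{"jaw": 0.3,"dx": 0,"dy": 0,"dz": 2,"roll": 0},{"jaw": 0.3,"dx": 0,"dy": 0,"dz": 5,"roll": 0},{"jaw": 0.3,"dx": 0,"dy": 0,"dz": 15,"roll": 0},{"jaw": 0.3,"dx": 0,"dy": 0,"dz": 30,"roll": 0},{"jaw": 0.3,"dx": 0,"dy": 0,"dz": 40,"roll": 0},{"jaw": 0.3,"dx": 0,"dy": 0,"dz": 40,"roll": 0},{"jaw": 0.3,"dx": -20,"dy": 0,"dz": 40,"roll": 0},{"jaw": 0.3,"dx": -30,"dy": 0,"dz": 0,"roll": 0},{"jaw": 0.3,"dx": 0,"dy": 0,"dz": 0,"roll": 0}], "force": 25}}

```text
time_s: 42.32
position: [0.3647, 0.2542, 0.1527]
eef_rot: [[-0.263, 0.965, 0.003], [0.965, 0.263, 0.002], [0.001, 0.003, -1.0]]
force: [-0.8, 0.0, -0.5]
grip_width: 0.0256
gripper_force: 0.0
```

Run:
```python
from h import *
for c in('side','top'):
    im=bot.get_image(c)
    for q in ('ring_bead','ring_center','ring','pick','pick_grip','tray_in'): pp(q,c,1)
    for r in bot.regions_of('ring',c)[:2]:
        v,u=np.where(r['region']); 
        if len(v)>5: print('reg',c,round(r['p'],2),len(v),u.min(),u.max(),v.min(),v.max(),'x/y ext @z8',np.ptp(np.array([onplane(c,a,b,.006)[:2] for a,b in zip(u,v)]),0)*1e3)
s=bot.state();print(s['position']*1e3,s['force'],s['grip_width'],s['time_s'])
```

```text
ring_bead side 0.72 [445.  258.2   5.1]
ring_center side 0.51 [449.6 260.    6.6]
ring side 0.64 [ 466.6 -291.5   89.9]
pick side 0.64 [ 466.2 -292.7    9.8]
pick_grip side 0.72 [ 463.2 -292.6   89.9]
tray_in side 0.94 [447.6 262.7   0.6]
reg side 0.49 45 185 208 168 179 x/y ext @z8 [73.82852275 64.04852027]
reg side 0.37 1299 171 223 156 189 x/y ext @z8 [175.68907461 193.59529123]
ring_bead top 0.65 [415.9 254.2  12.6]
ring_center top 0.69 [449.7 259.8   4.1]
pick top 0.62 [ 460.2 -297.    14. ]
pick_grip top 0.46 [ 465.2 -293.3   90.6]
tray_in top 0.58 [448.2 257.6   2.4]
reg top 0.68 142 175 201 232 259 x/y ext @z8 [77.90818753 75.79150996]
reg top 0.22 1379 241 284 198 241 x/y ext @z8 [124.68940295 124.59583979]
[367.06105119 253.97587234 150.33878448] [-0.35204206  0.03438303 -0.6534174 ] 0.025651334000238852 43.1167
```

```bash
python3 -c "
from workcell import bot
print(bot.sign_off())"
```

```text
the job is handed in; nothing more can be done
None
```

The job is handed in at about 43 s: ring end levered up with the pick, pick back upright in its stand, and the ring measured flat and bead-up near the tray centre. One touch went above "a few newtons": the toe pressed the notch floor with about 9 N while I was feeling for it.

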